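# Seal check after bottling: sort the preserving jars

## Task

Sort the three cooled preserving jars by the rubber tongue under the lid: where it hangs down flat against the glass the seal has held, where it sticks straight out it has failed. Stand the failed jar upright in the middle of the small round plate, set the two sealed ones gently into the slanted rack, fully home and with their tongues facing the front of the rack, and swing the rack's steel bar over onto them so that it lies fully closed. Let no jar fall over, and leave the plate and the other things on the worktop where they are.

Things in the scene. Friction and masses are not known exactly. Their poses are not given: they have to be found in the camera images.
- jar_a: glass preserving jar, full and closed: a cylinder 62 mm across, 108 mm tall with its flat lid (fixed on), 0.2-0.45 kg. Origin: centre of its underside; z up the jar. The red rubber ring 92-95 mm up has a tongue 18 mm wide on the jar's -x side. Sealed: the tongue hangs down flat along the glass, 95 to 71 mm up, 7 mm proud of it.
- jar_b: glass preserving jar, full and closed: a cylinder 62 mm across, 108 mm tall with its flat lid (fixed on), 0.2-0.45 kg. Origin: centre of its underside; z up the jar. The red rubber ring 92-95 mm up has a tongue 18 mm wide on the jar's -x side. Sealed: the tongue hangs down flat along the glass, 95 to 71 mm up, 7 mm proud of it, just like jar_a.
- jar_c: glass preserving jar, full and closed: a cylinder 62 mm across, 108 mm tall with its flat lid (fixed on), 0.2-0.45 kg. Origin: centre of its underside; z up the jar. The red rubber ring 92-95 mm up has a tongue 18 mm wide on the jar's -x side. Failed: the tongue sticks straight out, 27 mm beyond the glass, 93 mm up.
- jar_a_tongue (a point): tip of jar_a's tongue, 36 mm from the jar's axis and 71 mm up.
- jar_b_tongue (a point): tip of jar_b's tongue, 36 mm from the jar's axis and 71 mm up.
- board: plain wooden board 210 x 270 x 18 mm, fixed; the jars start on it, about 120 mm apart. Origin: centre of its underside.
- rack: light wooden jar rack, fixed, 150 mm deep, 245 mm wide over the bar's arms, 142 mm high, two jar places side by side 118 mm apart. Origin: centre of its foot on the worktop; front is -x, y across.
- nest_left: left place of the rack seen from the front: sloping floor, strips 14 mm high at sides (4 mm play) and back (3 mm), round front rail 40 mm up the jar (1.5 mm). Origin: middle of the floor, where the centre of a jar's underside belongs. z: axis of a seated jar, leaning 24 degrees from vertical toward the rack's front; x: up the slope to the back, so a front-facing tongue is at -x.
- nest_right: right place of the rack seen from the front: sloping floor, strips 14 mm high at sides (4 mm play) and back (3 mm), round front rail 40 mm up the jar (1.5 mm). Origin: middle of the floor, where the centre of a jar's underside belongs. z: axis of a seated jar, leaning 24 degrees from vertical toward the rack's front; x: up the slope to the back, so a front-facing tongue is at -x.
- bar (a joint): hinge of the hold-down bar, rad: 0 = closed, 2 mm above the lids of seated jars; 1.9 = swung fully back, its stop. It starts open, leaning back past the upright (bar_grip straight above the hinge at 1.25), clear of the places. Light (90 g) and nearly free: pushed forward past the upright it falls shut by its weight. A jar not fully home stops it.
- bar_grip (a point): middle of the bar: a wooden sleeve 13 mm thick, 50 mm long, along the rack's y, on a 6 mm steel rod across the rack, 61 mm from the hinge line. Closed it lies forward of the hinge (-x of the rack) and 19 mm higher; opening carries it up, over and to the back (+x).
- bar_hinge (a point): middle of the bar's hinge line, which runs along the rack's y, 129 mm above the worktop. The bar's two arms stand outside the rack's sides, so nothing is in the way between them here.
- plate: small round plate, blue rim and pale middle, 171 mm across and 19 mm high, loose (0.35 kg); a jar stands 12-13 mm above the worktop on it. Origin: centre of its underside.
- timer: white round kitchen timer, 62 mm across, 47 mm high, a bystander. Origin: centre of its underside.
- spoon: steel teaspoon 130 mm long lying on the worktop, a bystander. Origin: its middle, underside.
- tape: roll of beige tape lying flat, 98 mm across, 25 mm high, a bystander. Origin: centre of its underside.
Mind the look-alikes: they are no part of the job. Leave any yellow look-alike of the jar_b alone.

How it is judged (in metres and radians):
At the end, for the whole second after the job is handed in: Sealed jars at rest in the rack, each within 10 mm of a place's origin (6 mm in height), axis within 0.12 rad, tongue tip 25 mm or more to the front; failed jar upright within 0.1 rad on the plate, within 45 mm of its middle; bar below 0.08 rad (((x of jar_a in the frame of nest_left between -0.01 and 0.01 m and y of jar_a in the frame of nest_left between -0.009 and 0.009 m and z of jar_a in the frame of nest_left between -0.004 and 0.006 m and angle between the z axis of jar_a and the z axis of nest_left, either way round below 0.12 rad and x of jar_a_tongue in the frame of nest_left below -0.025 m) or (x of jar_a in the frame of nest_right between -0.01 and 0.01 m and y of jar_a in the frame of nest_right between -0.009 and 0.009 m and z of jar_a in the frame of nest_right between -0.004 and 0.006 m and angle between the z axis of jar_a and the z axis of nest_right, either way round below 0.12 rad and x of jar_a_tongue in the frame of nest_right below -0.025 m)) and ((x of jar_b in the frame of nest_left between -0.01 and 0.01 m and y of jar_b in the frame of nest_left between -0.009 and 0.009 m and z of jar_b in the frame of nest_left between -0.004 and 0.006 m and angle between the z axis of jar_b and the z axis of nest_left, either way round below 0.12 rad and x of jar_b_tongue in the frame of nest_left below -0.025 m) or (x of jar_b in the frame of nest_right between -0.01 and 0.01 m and y of jar_b in the frame of nest_right between -0.009 and 0.009 m and z of jar_b in the frame of nest_right between -0.004 and 0.006 m and angle between the z axis of jar_b and the z axis of nest_right, either way round below 0.12 rad and x of jar_b_tongue in the frame of nest_right below -0.025 m)) and horizontal distance between jar_c and plate below 0.045 m and angle between jar_c's own z axis and vertical below 0.1 rad and z of jar_c in the frame of plate between 0.005 and 0.022 m and value of joint bar below 0.08 rad and linear speed of each of jar_a, jar_b, jar_c below 0.02 m/s); the robot touches nothing.
It fails at once if a jar falls over (more than 1 rad from upright) (angle between any of jar_a, jar_b, jar_c's own z axis and vertical above 1 rad).
It fails at once if a jar is banged down on the rack or the plate (more than 150 N) (contact force between any of jar_a, jar_b, jar_c and rack above 150 N or contact force between any of jar_a, jar_b, jar_c and plate above 150 N).
It fails at once if the timer, spoon or tape is moved by more than 30 mm (distance of any of timer, spoon, tape from where it was at the start of the episode above 0.03 m).
It fails at once if the plate is shoved along by more than 40 mm (distance of plate from where it was at the start of the episode above 0.04 m).
It also fails if it takes over 72 s, if anything falls off the work surface, if the arm or the gripper's body presses on something with over 40 N, if the wrist force passes 120 N, or if a joint passes its speed limit or range.

## Robot

A 6-joint arm with a two-finger parallel gripper is mounted at the origin on a cart in front of the work surface, level with it; the furniture and walls round the work are solid. World frame = base frame: x ahead of the robot, y to its left, z up, the work surface at z = 0. Lengths are in m, angles in degrees, forces in N, time in s.
With the tool pointing down it reaches from about 0.4 to 0.825 m from the base axis. Payload 7 kg.
Tool frame: the origin (TCP) lies at the very end of the fingers, on their centre line; the grasp point (between the pads) lies 19 mm behind it (ctrl.hold_point_z is the distance from the TCP to the grasp point, in m); z points along the fingers, y is the line along which they close (so a half turn about z gives the same grasp; the last joint's range is limited). The gripper opens to 88 mm and grips with 3 to 60 N. Pads are 19 mm wide; open, the fingers measure 130 mm over their backs; the gripper's body (78 mm by 193 mm) begins 47 mm behind the grasp point.
Start: joints at [80.22, 20.546, 0.682, 0, -70.136, -16.507], TCP at [0.299, 0.605, 0.227] pointing down, gripper open.
Joint ranges: [-176.03, 176.03], [-82.01, 121.73], [-58.28, 71.71], [-173.87, 95.51], [-174.79, -0.11], [-173.66, 173.66]. Speed limits (degrees/s): [136.94, 136.94, 172.46, 180, 180, 180].

## Interface

Orientations are given as [roll, pitch, yaw] about the fixed x, y, z axes, in that order (R = Rz(yaw) Ry(pitch) Rx(roll)).
In Python, from plant import sensors, viewer, workorder, ctrl gives the robot as it stands.
- The arm moves only by the shell command python3 -m pendant 'ROWS'. ROWS is JSON, a list of rows, each a list of 3 entries, a list of its own where there are three numbers: the opening, from -1 (shut) to 1 (fully open), so that 0 is half open, then the shift along the tool's x, y, z in m, then the turn, a rotation vector about the tool's x, y, z in degrees. A call has 1 to 10 rows; each row is the pose to reach, as a shift and turn from the pose commanded when the call began, along the tool's axes at that moment; what a row does not reach only later rows make up. A row lasts 1/12 s, in which the tool goes at most 41.7 mm and 7.16 degrees, less where a joint would pass 70% of its speed; a pose out of reach is approached as far as the arm can. A call with a gripper value outside its range is refused whole. The fingers move at their own pace and stop on an object; the grip force is fixed at half the most. Time passes only in rows, so rows that repeat a pose let the fingers close. It gives the time, the measured TCP pose, the force, the opening and the grip force at its end, in the units of the state.
- sensors.get_obs(): the state, without advancing time (a new reading comes with each control period).
- viewer.snapshot(name): name is "scene" or "side" or "wrist"; returns the picture (400x640x3 uint8, red, green, blue); there is no depth.
- viewer.camera_params(name): a dict with "fx", "fy", "cx", "cy" (pixels), "extrinsics" (4x4, takes a point from world to camera coordinates). Camera axes: x right, y up, looking along -z (the intrinsics and any distortion apply to the point x, -y, -z); pixel columns grow to the right and rows downward; lengths in m; the calibration is good to about 2 mm. A picture is of the moment at which its call begins: read the wrist's pose just before it. camera_params takes no time and is no camera call; for the wrist camera it gives the pose at the moment of the call.
- workorder.close_job(): hands the job in; it is judged then, once.
The state is a dict: "clock": time; "joint_pos": joint angles; "qvel": joint speeds; "tau": joint torques, N m; "tool_pos": TCP position; "orientation": TCP orientation; "force": force on the tool from outside, world axes, zero at the start; "moment": the same for the moment, N m; "opening": finger opening in m; "gripper_force": force on a finger pad.
Only numpy, scipy, OpenCV 4.12 (cv2) and the standard library are available. Lean on these libraries where they do the work, as an engineer would, in place of code of your own. Each camera call takes 0.05 s, during which the arm holds its last target. There are 200 camera calls.

## Working session

There is one attempt and no reset: what is moved stays moved. The work goes in short steps, Python scripts to look and compute and a shell command to move; the robot and the scene stay as the last step left them, time stands still between calls to the robot, and variables do not carry over. Pictures are saved under pics/ and viewed, at most 10 in all, crops included, and the job is handed in when it is done.

```bash
mkdir -p pics; ls
python3 - <<'E'
from plant import sensors, viewer, workorder, ctrl
import cv2, numpy as np
o=sensors.get_obs(); print(o, ctrl.hold_point_z)
for n in ["scene","side","wrist"]:
    p=viewer.camera_params(n); print(n,{k:(np.round(v,3).tolist() if k=="extrinsics" else v) for k,v in p.items()})
    cv2.imwrite(f"pics/{n}0.png",viewer.snapshot(n)[:,:,::-1])
E
```

```text
pics
{'clock': 0.0, 'joint_pos': array([ 8.02218407e+01,  2.05917365e+01,  6.34808758e-01, -1.83100035e-02,
       -7.01361685e+01, -1.65054934e+01]), 'qvel': array([ 0.00072253, -0.07528119,  0.08931188,  0.01767349, -0.07374418,
        0.05832653]), 'tau': array([ 1.68687733e-03, -5.82721066e+01,  2.93046981e+01,  6.99675232e+00,
        7.06955689e-03, -1.59748488e-04]), 'tool_pos': array([0.2987353 , 0.60476231, 0.22563284]), 'orientation': array([ 1.79905849e+02, -9.94830517e-03, -2.62898801e+01]), 'force': array([ 0.01674009,  0.0714222 , -0.25457218]), 'moment': array([-0.00322413, -0.00342857, -0.01406707]), 'gripper_force': 0.0, 'opening': 0.0877283774905443} 0.0188
scene {'fx': 427.1696071431938, 'fy': 427.1696071431938, 'cx': 315.25186954638883, 'cy': 192.9258345820462, 'extrinsics': [[0.721, -0.693, -0.0, -0.265], [0.428, 0.445, 0.787, -0.361], [-0.545, -0.568, 0.617, -1.365], [0.0, 0.0, 0.0, 1.0]]}
side {'fx': 519.1596204937837, 'fy': 519.1596204937837, 'cx': 322.66175805696685, 'cy': 205.29662155976575, 'extrinsics': [[-0.981, -0.192, 0.02, 0.519], [0.143, -0.654, 0.742, -0.091], [-0.13, 0.731, 0.67, -2.521], [0.0, 0.0, 0.0, 1.0]]}
wrist {'fx': 359.50409476749616, 'fy': 359.50409476749616, 'cx': 318.1762741395769, 'cy': 197.52736053821982, 'extrinsics': [[-0.442, -0.897, 0.002, 0.674], [0.864, -0.427, -0.267, 0.034], [0.24, -0.116, 0.964, -0.391], [0.0, 0.0, 0.0, 1.0]]}
```

View pics/scene0.png

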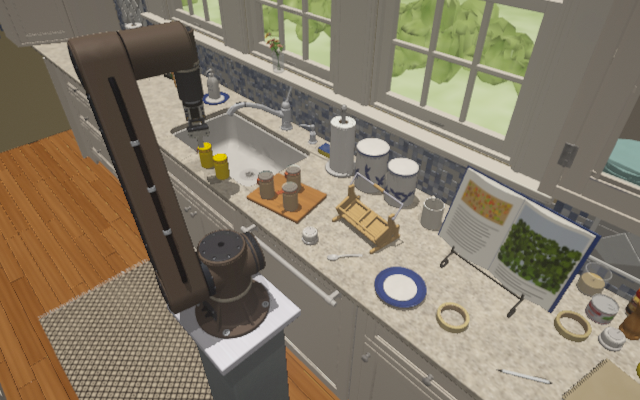

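View pics/side0.png

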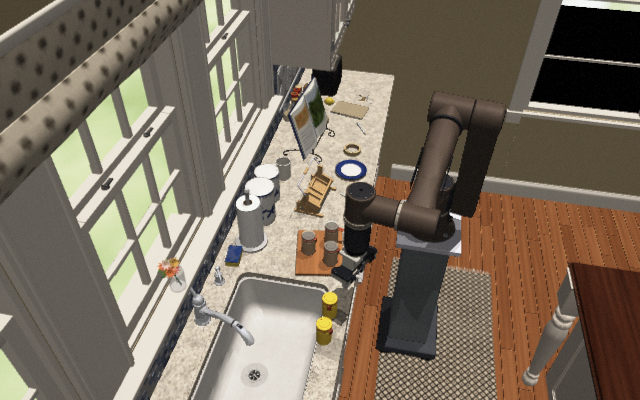

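The scene view shows three grey jars on the board at about (267,185), (293,180) and (290,197). The yellow look-alikes are at (206,155) and (221,167). The rack is at (367,218), the plate at (400,288), the timer at (310,235), the spoon at (340,257) and the tape at (453,317). A second plate at (215,98) isn't part of the job. I'll enlarge this area, together with the wrist view.

Run:
```python
import cv2, numpy as np
s=cv2.imread("pics/scene0.png"); w=cv2.imread("pics/wrist0.png"); d=cv2.imread("pics/side0.png")
a=cv2.resize(s[155:305,240:440],(800,600),interpolation=cv2.INTER_CUBIC)
b=np.hstack([cv2.resize(w,(480,300)),cv2.resize(d[160:280,285:413],(320,300),interpolation=cv2.INTER_CUBIC)])
cv2.imwrite("pics/c1.png",a); cv2.imwrite("pics/c2.png",b)
```

```text
(no output)
```

View pics/c1.png

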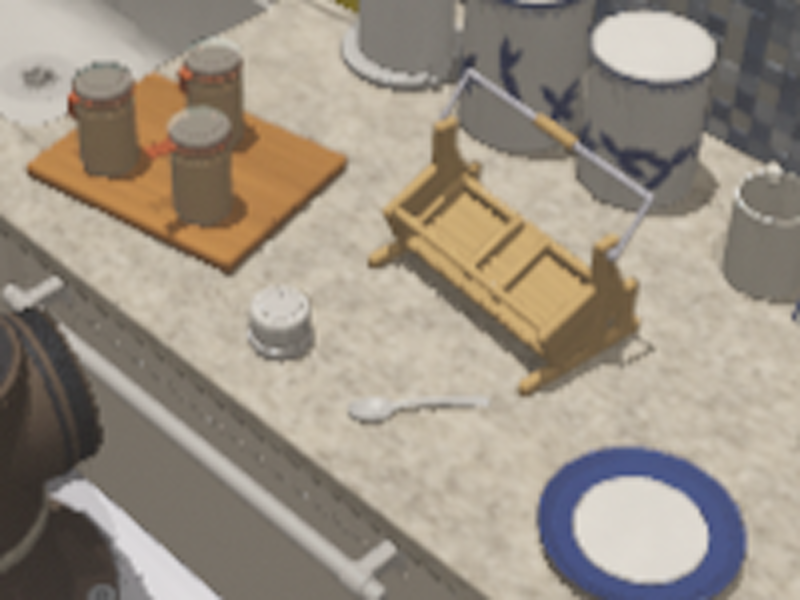

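View pics/c2.png

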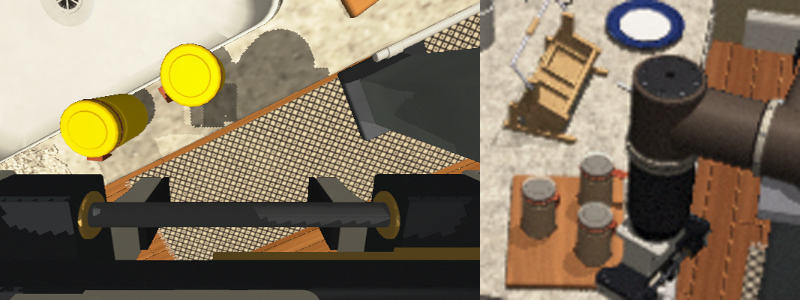

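The failed jar (jar_c) is the one at scene (290,197), because its tongue sticks out sideways to crop (158,150). The jars at (267,185) and (293,180) have tongues lying flat against the glass, so they are sealed. Next come the rough positions.

```bash
cat > h.py <<'E'
import numpy as np, cv2
from scipy.spatial.transform import Rotation as R
from plant import sensors, viewer
def proj(p,P):
    P=np.atleast_2d(P); E=p["extrinsics"]; c=P@E[:3,:3].T+E[:3,3]
    return np.c_[p["cx"]+p["fx"]*c[:,0]/-c[:,2], p["cy"]+p["fy"]*-c[:,1]/-c[:,2]]
def ray(p,uv,z):
    E=np.array(p["extrinsics"]); d=np.array([(uv[0]-p["cx"])/p["fx"],-(uv[1]-p["cy"])/p["fy"],-1])
    o=-E[:3,:3].T@E[:3,3]; d=E[:3,:3].T@d
    return o+d*(z-o[2])/d[2]
def shot(n,name):
    p=viewer.camera_params(n); im=viewer.snapshot(n)[:,:,::-1].copy(); cv2.imwrite(f"pics/{name}.png",im); np.save(f"pics/{name}.npy",p,allow_pickle=True); return p,im
def load(name): return np.load(f"pics/{name}.npy",allow_pickle=True).item()
def cmd(pos,rpy,cur=None):
    "shift/turn in tool axes from current measured pose to target"
    o=sensors.get_obs(); p0=o["tool_pos"]; R0=R.from_euler("xyz",o["orientation"],degrees=True)
    if cur is not None: p0=np.array(cur[0]); R0=R.from_euler("xyz",cur[1],degrees=True)
    R1=R.from_euler("xyz",rpy,degrees=True)
    return R0.inv().apply(np.array(pos)-p0).round(4), (R0.inv()*R1).as_rotvec(degrees=True).round(2)
E
python3 - <<'E'
from h import *
p=viewer.camera_params("scene"); print({k:p[k] for k in p if k not in("extrinsics",)})
q=lambda n,u,v,z: print(n, ray(p,(240+u/4,155+v/4),z).round(3))
q("jL",104,80,.126);q("jR",212,60,.126);q("jC",200,127,.126);q("plate",641,530,.013);q("timer",280,305,.047)
q("spoonL",350,410,.005);q("spoonR",488,403,.005);q("frontfootL",375,258,.01);q("frontfootR",527,385,.01);q("barL",470,72,.18);q("barR",650,197,.18);q("can",652,42,.16)
pw=viewer.camera_params("wrist"); o=sensors.get_obs()
E=pw["extrinsics"];c=-E[:3,:3].T@E[:3,3]; R0=R.from_euler("xyz",o["orientation"],degrees=True)
print("cam in tool",R0.inv().apply(c-o["tool_pos"]).round(4), "axes in tool\n",(R0.inv().as_matrix()@E[:3,:3].T).round(3))
E
```

```text
{'fx': 427.1696071431938, 'fy': 427.1696071431938, 'cx': 315.25186954638883, 'cy': 192.9258345820462}
jL [0.423 0.343 0.126]
jR [0.525 0.294 0.126]
jC [0.442 0.218 0.126]
plate [ 0.437 -0.332  0.013]
timer [0.383 0.044 0.047]
spoonL [ 0.365 -0.066  0.005]
spoonR [ 0.46  -0.145  0.005]
frontfootL [0.523 0.057 0.01 ]
frontfootR [ 0.499 -0.158  0.01 ]
barL [0.639 0.05  0.18 ]
barR [ 0.612 -0.183  0.18 ]
can [ 0.831 -0.024  0.16 ]
cam in tool [ 0.0716  0.0004 -0.1591] axes in tool
 [[ 0.001  0.964  0.267]
 [ 1.    -0.001 -0.001]
 [-0.     0.267 -0.964]]
```

```bash
python3 -m pendant '[[1,[0.286,0.216,-0.075],[0,0,0]],[1,[0.286,0.216,-0.075],[0,0,0]],[1,[0.286,0.216,-0.075],[0,0,0]],[1,[0.286,0.216,-0.075],[0,0,0]],[1,[0.286,0.216,-0.075],[0,0,0]],[1,[0.286,0.216,-0.075],[0,0,0]],[1,[0.286,0.216,-0.075],[0,0,0]],[1,[0.286,0.216,-0.075],[0,0,0]],[1,[0.286,0.216,-0.075],[0,0,0]],[1,[0.286,0.216,-0.075],[0,0,0]]]'
python3 -m pendant '[[1,[0,0,0],[0,0,0]],[1,[0,0,0],[0,0,0]],[1,[0,0,0],[0,0,0]]]'
python3 - <<'E'
from h import *
o=sensors.get_obs(); print(o["clock"],o["joint_pos"].round(1))
p,im=shot("wrist","w1")
E
```

```text
clock: 0.98
tool_pos: [0.4616, 0.2808, 0.3035]
orientation: [-179.9, -0.1, -26.5]
force: [-0.5, -0.3, 0.5]
opening: 0.088
gripper_force: 0.0
clock: 1.23
tool_pos: [0.4593, 0.2854, 0.301]
orientation: [180.0, 0.0, -26.2]
force: [0.2, -0.7, -0.0]
opening: 0.0882
gripper_force: 0.0
1.2333 [ 52.6   5.5  -9.3  -0.  -75.2  11.1]
```

View pics/w1.png

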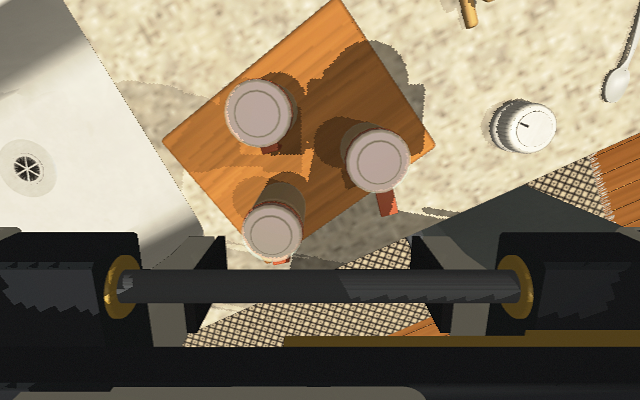

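The wrist view shows jar 1 with its lid at (258,112) and tongue at (271,149), flat. Jar 2 has its lid at (272,232) and tongue at (280,262), flat. Jar_c has its lid at (378,160) and tongue sticking out to (387,205). I'll refine these by segmentation.

```bash
cat > jars.py <<'E'
from h import *
def lids(name,cs):
    p=load(name); im=cv2.imread(f"pics/{name}.png"); hsv=cv2.cvtColor(im,cv2.COLOR_BGR2HSV); out=[]
    b,g,r=[im[:,:,i].astype(int) for i in range(3)]
    red=((r>1.8*g)&(r>60)&(abs(g-b)<35))
    for c in cs:
        g0=cv2.cvtColor(im,cv2.COLOR_BGR2LAB).astype(int); ref=np.median(g0[c[1]-8:c[1]+9,c[0]-8:c[0]+9].reshape(-1,3),0)
        d=np.abs(g0-ref); m=((d[:,:,0]<28)&(d[:,:,1]<7)&(d[:,:,2]<7)).astype(np.uint8)
        roi=np.zeros_like(m); cv2.circle(roi,c,46,1,-1); m=cv2.morphologyEx(m*roi,cv2.MORPH_OPEN,np.ones((5,5)))
        n,l=cv2.connectedComponents(m); m=(l==l[c[1]-3,c[0]]).astype(np.uint8)
        k=max(cv2.findContours(m,cv2.RETR_EXTERNAL,cv2.CHAIN_APPROX_NONE)[0],key=len); k=cv2.convexHull(k)
        e=cv2.fitEllipse(k); w=ray(p,e[0],.126)
        rad=[np.linalg.norm(ray(p,q,.126)-w) for q in k[:,0].astype(float)]
        print(c,"ell",np.round(e[0],1),np.round(e[1],1),"xy",w.round(4),"rad",np.round([min(rad),np.mean(rad),max(rad)],4))
        ys,xs=np.nonzero(red); 
        P=np.array([ray(p,(x,y),.105) for x,y in zip(xs,ys) if abs(x-c[0])<70 and abs(y-c[1])<70]) 
        if len(P):
            v=P[:,:2]-w[:2]; rr=np.hypot(*v.T); v=v[(rr>.033)&(rr<.062)]
            if len(v): mm=v.mean(0); print("   tongue dir",np.degrees(np.arctan2(mm[1],mm[0])).round(1),len(v),"maxr",rr[rr<.062].max().round(3))
E
python3 - <<'E'
from jars import *
lids("w1",[(258,112),(378,160),(272,232)])
print(ray(load("w1"),(527,126),.047))
E
```

```text
(258, 112) ell [257.8 112.8] [60.  65.6] xy [0.5355 0.308  0.126 ] rad [0.0269 0.0279 0.0295]
   tongue dir 166.8 125 maxr 0.04
(378, 160) ell [377.7 161. ] [57.1 61.6] xy [0.4473 0.2283 0.126 ] rad [0.027  0.028  0.0292]
   tongue dir 169.6 325 maxr 0.062
(272, 232) ell [272.7 231.4] [46.6 58.3] xy [0.4287 0.3499 0.126 ] rad [0.0241 0.0269 0.0297]
   tongue dir 169.5 11 maxr 0.044
[0.39126043 0.05481481 0.047     ]
```

```bash
python3 -m pendant '[[1,[0.234,0.269,-0.02],[0,0,-15.2]],[1,[0.234,0.269,-0.02],[0,0,-15.2]],[1,[0.234,0.269,-0.02],[0,0,-15.2]],[1,[0.234,0.269,-0.02],[0,0,-15.2]],[1,[0.234,0.269,-0.02],[0,0,-15.2]],[1,[0.234,0.269,-0.02],[0,0,-15.2]],[1,[0.234,0.269,-0.02],[0,0,-15.2]],[1,[0.234,0.269,-0.02],[0,0,-15.2]],[1,[0.234,0.269,-0.02],[0,0,-15.2]],[1,[0.234,0.269,-0.02],[0,0,-15.2]]]' | head -3
python3 -m pendant '[[1,[0,0,0],[0,0,0]],[1,[0,0,0],[0,0,0]],[1,[0,0,0],[0,0,0]]]' | head -3
python3 - <<'E'
from h import *
shot("wrist","w2")
E
python3 -m pendant '[[1,[-0.027,0.28,0.02],[0,0,0]],[1,[-0.027,0.28,0.02],[0,0,0]],[1,[-0.027,0.28,0.02],[0,0,0]],[1,[-0.027,0.28,0.02],[0,0,0]],[1,[-0.027,0.28,0.02],[0,0,0]],[1,[-0.027,0.28,0.02],[0,0,0]],[1,[-0.027,0.28,0.02],[0,0,0]],[1,[-0.027,0.28,0.02],[0,0,0]],[1,[-0.027,0.28,0.02],[0,0,0]],[1,[-0.027,0.28,0.02],[0,0,0]]]' | head -3
python3 - <<'E'
from h import *
p,im=shot("wrist","w3"); print(sensors.get_obs()["joint_pos"].round(1))
hsv=cv2.cvtColor(im,cv2.COLOR_BGR2HSV)
m=((hsv[:,:,0]>105)&(hsv[:,:,0]<130)&(hsv[:,:,1]>120)&(hsv[:,:,2]>50)).astype(np.uint8)
m=cv2.morphologyEx(m,cv2.MORPH_OPEN,np.ones((5,5)))
for k in cv2.findContours(m,cv2.RETR_EXTERNAL,cv2.CHAIN_APPROX_NONE)[0]:
    if cv2.contourArea(k)>2000:
        e=cv2.fitEllipse(cv2.convexHull(k)); w=ray(p,e[0],.017)
        r=[np.linalg.norm(ray(p,q,.017)-w) for q in cv2.convexHull(k)[:,0].astype(float)]
        print("plate",e,w.round(4),min(r),max(r),cv2.boundingRect(k))
a=cv2.resize(cv2.imread("pics/w2.png"),(640,400)); cv2.imwrite("pics/w2v.png",np.vstack([a[:250],cv2.resize(im,(512,320))[:200].copy() if 0 else np.hstack([cv2.resize(im,(512,320)),np.zeros((320,128,3),np.uint8)])]))
E
```

```text
clock: 2.12
tool_pos: [0.5513, -0.0631, 0.3209]
orientation: [179.9, 0.1, -11.2]
clock: 2.37
tool_pos: [0.5503, -0.0587, 0.3213]
orientation: [180.0, 0.0, -11.0]
clock: 3.25
tool_pos: [0.4704, -0.3287, 0.3016]
orientation: [-180.0, -0.0, -11.1]
[-15.4   8.7  -5.5  -0.  -75.8  94.4]
plate ((321.8438720703125, 179.09422302246094), (130.81948852539062, 133.82154846191406), 86.37460327148438) [ 0.4425 -0.3286  0.017 ] 0.08042617326591354 0.08913697233130699 (255, 114, 134, 131)
```

View pics/w2v.png

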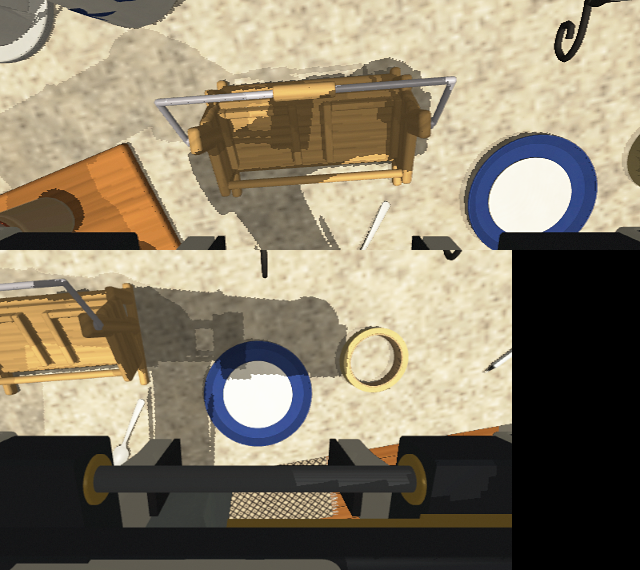

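The plate comes out at (0.4425,-0.3286), with a radius of about 85 mm, which matches the stated size. In the rack view the bar ends are at (158,102) and (455,79), and the front rail runs from (232,187) to (407,178). I'll enlarge the rack.

Run:
```python
import cv2
im=cv2.imread("pics/w2.png")[55:205,180:450]
cv2.imwrite("pics/w2c.png",cv2.resize(im,(800,444),interpolation=cv2.INTER_CUBIC))
```

```text
(no output)
```

View pics/w2c.png

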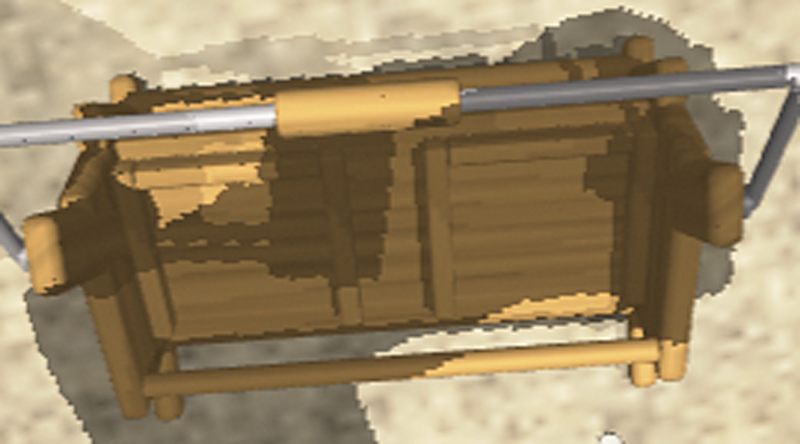

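The enlarged rack shows the post tops at crop (27,255) and (740,205). The front feet are at (168,415) and (643,383), the front rail runs from (145,386) to (658,350), and the sleeve centre is at (369,107). From these I'll compute the rack pose.

Run:
```python
from h import *
p=load("w2"); s=load("scene0") if 0 else viewer.camera_params("scene")
f=lambda u,v:(u/2.963+180-.0,v/2.963+55)
pairs={"hinge":((23,262),(747,210),.129),"posttop":((42,252),(725,205),.140),"ffoot":((168,413),(643,380),.012),"rfoot":((123,85),(638,48),.012),"bar":((-60,139),(792,74),.18),
 "sleeve":((278,112),(460,102),.18)}
for n,(a,b,z) in pairs.items():
    A=ray(p,f(*a),z);B=ray(p,f(*b),z);d=A-B; print(n,A.round(4),B.round(4),"mid",((A+B)/2).round(4),"len",np.linalg.norm(d).round(4),"yaw",np.degrees(np.arctan2(-d[0],d[1])).round(2))
# rail: wrist vs height and scene
ra,rb=f(145,384),f(658,350)
for z in (.04,.05,.06,.07,.08):
    A=ray(p,ra,z);B=ray(p,rb,z); 
    print("rail",z,A.round(4),B.round(4),"len",np.linalg.norm(A-B).round(4),"scene px*4crop",((proj(s,[A,B])-[240,155])*4).round(0).tolist())
```

```text
hinge [0.6024 0.06   0.129 ] [ 0.574  -0.1753  0.129 ] mid [ 0.5882 -0.0576  0.129 ] len 0.237 yaw -6.88
posttop [0.6049 0.049  0.14  ] [ 0.5783 -0.1655  0.14  ] mid [ 0.5916 -0.0582  0.14  ] len 0.2162 yaw -7.05
ffoot [0.5179 0.0589 0.012 ] [ 0.4921 -0.1554  0.012 ] mid [ 0.505  -0.0482  0.012 ] len 0.2159 yaw -6.85
rfoot [0.6596 0.0419 0.012 ] [ 0.6332 -0.1721  0.012 ] mid [ 0.6464 -0.0651  0.012 ] len 0.2156 yaw -7.03
bar [0.6415 0.0535 0.18  ] [ 0.6143 -0.1761  0.18  ] mid [ 0.6279 -0.0613  0.18  ] len 0.2311 yaw -6.76
sleeve [ 0.6309 -0.0385  0.18  ] [ 0.6241 -0.0873  0.18  ] mid [ 0.6275 -0.0629  0.18  ] len 0.0493 yaw -7.92
rail 0.04 [0.5382 0.0575 0.04  ] [ 0.5115 -0.1584  0.04  ] len 0.2175 scene px*4crop [[386.0, 228.0], [539.0, 355.0]]
rail 0.05 [0.5401 0.0545 0.05  ] [ 0.514  -0.1564  0.05  ] len 0.2125 scene px*4crop [[390.0, 220.0], [541.0, 344.0]]
rail 0.06 [0.542  0.0516 0.06  ] [ 0.5164 -0.1545  0.06  ] len 0.2076 scene px*4crop [[394.0, 213.0], [542.0, 334.0]]
rail 0.07 [0.5438 0.0486 0.07  ] [ 0.5189 -0.1525  0.07  ] len 0.2027 scene px*4crop [[398.0, 206.0], [543.0, 323.0]]
rail 0.08 [0.5457 0.0456 0.08  ] [ 0.5214 -0.1506  0.08  ] len 0.1977 scene px*4crop [[402.0, 198.0], [544.0, 312.0]]
```

```bash
cat >> h.py <<'E'
YAW=-6.95; C0=np.array([.5757,-.0567,0]); RX=R.from_euler("z",YAW,degrees=True); TL=RX*R.from_euler("y",-24,degrees=True)
XN,ZN=.006,.047
def nest(i,P=(0,0,0)): # i=+1 left (y+), -1 right
    return C0+RX.apply([XN,i*.059,ZN])+TL.apply(np.atleast_2d(P))
E
python3 - <<'E'
from h import *
def draw(p,im,off,sc):
    im=cv2.resize(im[off[1]:off[3],off[0]:off[2]],None,fx=sc,fy=sc,interpolation=cv2.INTER_CUBIC)
    def L(P,c):
        q=((proj(p,P)-off[:2]+.5)*sc).astype(int); cv2.polylines(im,[q.reshape(-1,1,2)],False,c,1)
    for i in (1,-1):
        L(nest(i,[[.034,.035,0],[.034,-.035,0],[-.034,-.035,0],[-.034,.035,0],[.034,.035,0]]),(0,0,255))
        L(nest(i,[[.034,.035,.014],[.034,-.035,.014],[-.034,-.035,.014],[-.034,.035,.014],[.034,.035,.014]]),(255,0,255))
        L(nest(i,[[0,0,0],[0,0,.03]]),(0,0,255))
        for dx in(-.0325,): L(nest(i,[[dx,-.04,.04],[dx,.04,.04]]),(0,255,0))
        L(nest(i,[[-.0375,-.04,.04],[-.0375,.04,.04]]),(255,255,0))
    return im
p=load("w2"); a=draw(p,cv2.imread("pics/w2.png"),(180,70,450,205),2.96)
s=viewer.camera_params("scene"); b=draw(s,cv2.imread("pics/scene0.png"),(330,165,405,257),2.96*0.8*0.8)
b=draw(s,cv2.imread("pics/scene0.png"),(325,180,455,257),6)[:, :800]
a=cv2.resize(a,(533,267)) if 0 else a
h=600-b.shape[0]*800//b.shape[1] if 0 else None
b=b[:200+0] if 0 else b
im=np.zeros((600,800,3),np.uint8); im[:270]=0
a=a[100:,:][:300]; im[:a.shape[0],:a.shape[1]]=a
b2=b[:600-a.shape[0]]; b2=draw(s,cv2.imread("pics/scene0.png"),(325,185,415,250),4.6)[:600-a.shape[0]]
im[a.shape[0]:a.shape[0]+b2.shape[0],:b2.shape[1]]=b2
cv2.imwrite("pics/ov.png",im)
E
```

```text
(no output)
```

View pics/ov.png

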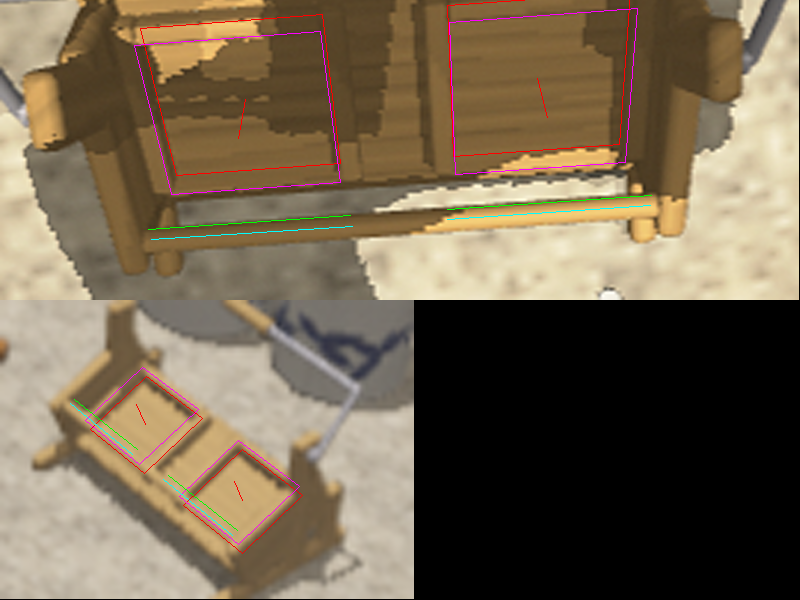

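The model overlay lines up in both views: the floor frames, strips and rail all agree to about 2 mm. Next I'll pick jar_c.

```bash
python3 -m pendant '[[1,[-0.065,-0.272,0],[0,0,0]],[1,[-0.065,-0.272,0],[0,0,0]],[1,[-0.065,-0.272,0],[0,0,0]],[1,[-0.065,-0.272,0],[0,0,0]],[1,[-0.065,-0.272,0],[0,0,0]],[1,[-0.065,-0.272,0],[0,0,0]],[1,[-0.065,-0.272,0],[0,0,0]],[1,[-0.065,-0.272,0],[0,0,0]]]' | head -3
python3 -m pendant '[[1,[-0.064,-0.271,0],[0,0,-0.5]],[1,[-0.064,-0.271,0],[0,0,-0.5]],[1,[-0.064,-0.271,0],[0,0,-0.5]],[1,[-0.064,-0.271,0],[0,0,-0.5]],[1,[-0.064,-0.271,0],[0,0,-0.5]],[1,[-0.064,-0.271,0],[0,0,-0.5]],[1,[-0.064,-0.271,0],[0,0,-0.5]],[1,[-0.064,-0.271,0],[0,0,-0.5]],[1,[-0.064,-0.271,0],[0,0,-0.5]],[1,[-0.064,-0.271,0],[0,0,-0.5]]]'|head -3
python3 -m pendant '[[1,[0,0,0.06],[0,0,0]],[1,[0,0,0.06],[0,0,0]],[1,[0,0,0.06],[0,0,0]],[1,[0,0,0.06],[0,0,0]]]' |head -3
python3 - <<'E'
from h import *
shot("wrist","w4"); print(cmd([.4473,.2283,.16],[180,0,-10.4]))
from jars import *
p=load("w4"); 
cs=[tuple(int(t) for t in proj(p,[x,y,.126])[0]) for x,y in((.5355,.308),(.4473,.2283),(.4287,.3499))]; print(cs)
for c in cs:
    try: lids("w4",[c])
    except Exception as e: print(c,e)
E
```

```text
clock: 3.97
tool_pos: [0.4584, -0.0446, 0.3023]
orientation: [-179.9, -0.1, -10.7]
clock: 4.8
tool_pos: [0.4472, 0.2288, 0.3016]
orientation: [180.0, 0.0, -10.4]
clock: 5.13
tool_pos: [0.4478, 0.227, 0.2418]
orientation: [179.9, 0.0, -10.6]
(array([-0.0014, -0.0003,  0.083 ]), array([-0.03, -0.08, -0.21]))
[(187, 97), (315, 192), (174, 240)]
(187, 97) ell [189.   97.5] [70.8 81.6] xy [0.5356 0.3068 0.126 ] rad [0.0264 0.0276 0.029 ]
   tongue dir 171.5 65 maxr 0.041
(315, 192) ell [316.6 192.1] [67.  72.4] xy [0.4476 0.2277 0.126 ] rad [0.0267 0.028  0.0292]
   tongue dir 169.2 483 maxr 0.062
(174, 240) ell [172.8 237.4] [53.1 64.1] xy [0.4316 0.3504 0.126 ] rad [0.0218 0.0245 0.0266]
```

```bash
python3 -m pendant '[[1,[0,0,0.03],[0,0,0]],[1,[0,0,0.06],[0,0,0]],[1,[0,0,0.09],[0,0,0]],[1,[0,0,0.11],[0,0,0]],[1,[0,0,0.13],[0,0,0]],[1,[0,0,0.15],[0,0,0]],[1,[0,0,0.17],[0,0,0]],[1,[0,0,0.17],[0,0,0]]]'
python3 -m pendant '[[-1,[0,0,0],[0,0,0]],[-1,[0,0,0],[0,0,0]],[-1,[0,0,0],[0,0,0]],[-1,[0,0,0],[0,0,0]],[-1,[0,0,0],[0,0,0]],[-1,[0,0,0],[0,0,0]],[-1,[0,0,0],[0,0,0]],[-1,[0,0,0],[0,0,0]]]'
python3 -m pendant '[[-1,[0,0,-0.02],[0,0,0]],[-1,[0,0,-0.05],[0,0,0]],[-1,[0,0,-0.08],[0,0,0]],[-1,[0,0,-0.11],[0,0,0]],[-1,[0,0,-0.14],[0,0,0]],[-1,[0,0,-0.14],[0,0,0]]]'
```

```text
clock: 5.85
tool_pos: [0.4475, 0.2274, 0.0701]
orientation: [179.9, 0.1, -10.6]
force: [-0.1, -0.2, -0.5]
opening: 0.0877
gripper_force: 0.0
clock: 6.52
tool_pos: [0.4484, 0.2285, 0.0728]
orientation: [-179.9, -0.1, -10.6]
force: [-1.4, -0.4, 7.4]
opening: 0.0618
gripper_force: 30.0
clock: 7.02
tool_pos: [0.4502, 0.2298, 0.2178]
orientation: [-179.6, -0.4, -10.5]
force: [0.9, 1.1, -1.8]
opening: 0.0617
gripper_force: 30.0
```

```bash
python3 -m pendant '[[-1,[0.005,0.03,0],[0,0,0]],[-1,[0.012,0.07,0],[0,0,0]],[-1,[0.019,0.11,0],[0,0,0]],[-1,[0.026,0.15,0],[0,0,0]],[-1,[0.033,0.19,0],[0,0,0]],[-1,[0.04,0.23,0],[0,0,0]],[-1,[0.048,0.274,0],[0,0,0]],[-1,[0.048,0.274,0],[0,0,0]]]'|head -3
python3 -m pendant '[[-1,[0.006,0.035,0],[0,0,0]],[-1,[0.013,0.075,0],[0,0,0]],[-1,[0.02,0.115,0],[0,0,0]],[-1,[0.027,0.155,0],[0,0,0]],[-1,[0.034,0.195,0],[0,0,0]],[-1,[0.041,0.235,0],[0,0,0]],[-1,[0.048,0.274,0],[0,0,0]],[-1,[0.048,0.274,0],[0,0,0]],[-1,[0.048,0.274,0],[0,0,0]]]'|head -3
python3 -m pendant '[[-1,[0,0,0.04],[0,0,0]],[-1,[0,0,0.08],[0,0,0]],[-1,[0,0,0.11],[0,0,0]],[-1,[0,0,0.13],[0,0,0]],[-1,[0,0,0.13],[0,0,0]],[-1,[0,0,0.13],[0,0,0]]]'
python3 - <<'E'
from h import *
print(cmd([.4425,-.3286,.0665],[180,0,-10.5]))
E
```

```text
clock: 7.68
tool_pos: [0.4429, -0.0551, 0.211]
orientation: [179.9, 0.1, -10.8]
clock: 8.43
tool_pos: [0.4404, -0.3299, 0.2101]
orientation: [-180.0, 0.1, -10.8]
clock: 8.93
tool_pos: [0.4411, -0.3272, 0.0811]
orientation: [-180.0, 0.2, -10.5]
force: [-0.0, -0.4, -2.9]
opening: 0.0617
gripper_force: 30.0
(array([0.0017, 0.0011, 0.0145]), array([-0.01,  0.15, -0.02]))
```

Well centred, so I'll lower it gently and release.

```bash
python3 -m pendant '[[-1,[0,0,0.004],[0,0,0]],[-1,[0,0,0.008],[0,0,0]],[-1,[0,0,0.011],[0,0,0]],[-1,[0,0,0.013],[0,0,0]],[-1,[0,0,0.014],[0,0,0]],[-1,[0,0,0.014],[0,0,0]]]'
python3 -m pendant '[[-1,[0,0,0.001],[0,0,0]],[-1,[0,0,0.001],[0,0,0]]]'
```

```text
clock: 9.43
tool_pos: [0.4416, -0.3282, 0.0677]
orientation: [180.0, -0.0, -10.6]
force: [-0.9, -0.2, -3.3]
opening: 0.0617
gripper_force: 30.0
clock: 9.6
tool_pos: [0.4417, -0.3284, 0.0676]
orientation: [180.0, -0.0, -10.6]
force: [-1.6, 2.3, 6.0]
opening: 0.0618
gripper_force: 30.0
```

```bash
python3 -m pendant '[[0.4,[0,0,0],[0,0,0]],[1,[0,0,0],[0,0,0]],[1,[0,0,0],[0,0,0]],[1,[0,0,-0.03],[0,0,0]],[1,[0,0,-0.07],[0,0,0]],[1,[0,0,-0.11],[0,0,0]],[1,[0,0,-0.15],[0,0,0]],[1,[0,0,-0.19],[0,0,0]],[1,[0,0,-0.23],[0,0,0]],[1,[0,0,-0.23],[0,0,0]]]'|head -3
python3 - <<'E'
from jars import *
shot("wrist","w5")
p=load("w5"); c=tuple(int(t) for t in proj(p,[.4425,-.3286,.12])[0]); print(c,[ray(p,(c[0],c[1]),.12)])
lids("w5",[c])
E
python3 -m pendant '[[1,[-0.012,-0.321,0],[0,0,0]],[1,[-0.012,-0.321,0],[0,0,0]],[1,[-0.012,-0.321,0],[0,0,0]],[1,[-0.012,-0.321,0],[0,0,0]],[1,[-0.012,-0.321,0],[0,0,0]],[1,[-0.012,-0.321,0],[0,0,0]],[1,[-0.012,-0.321,0],[0,0,0]],[1,[-0.012,-0.321,0],[0,0,0]],[1,[-0.012,-0.321,0],[0,0,0]]]'|head -3
python3 -m pendant '[[1,[-0.012,-0.321,0],[0,0,0]],[1,[-0.012,-0.321,0],[0,0,0]],[1,[-0.012,-0.321,0],[0,0,0]],[1,[-0.012,-0.321,0],[0,0,0]],[1,[-0.012,-0.321,0],[0,0,0]],[1,[-0.012,-0.321,0],[0,0,0]],[1,[-0.012,-0.321,0],[0,0,0]],[1,[-0.012,-0.321,0],[0,0,0]],[1,[-0.012,-0.321,0],[0,0,0]],[1,[-0.012,-0.321,0],[0,0,0]]]'|head -3
python3 - <<'E'
from jars import *
shot("wrist","w6"); p=load("w6")
for x,y in((.5355,.307),(.4300,.3499)):
    c=tuple(int(t) for t in proj(p,[x,y,.126])[0]); lids("w6",[c])
print(cmd([.5355,.3075,.071],[180,0,-10.5]))
E
```

```text
clock: 10.43
tool_pos: [0.4445, -0.3305, 0.3061]
orientation: [179.7, -0.8, -10.5]
(315, 178) [array([ 0.44291352, -0.32843245,  0.12      ])]
(315, 178) ell [315.5 180.5] [55.1 57.8] xy [ 0.4417 -0.3287  0.126 ] rad [0.0266 0.0276 0.0285]
   tongue dir 171.9 13 maxr 0.056
clock: 11.23
tool_pos: [0.4893, -0.0063, 0.2959]
orientation: [-180.0, 0.0, -10.4]
clock: 12.07
tool_pos: [0.5357, 0.3085, 0.2947]
orientation: [179.9, 0.1, -10.5]
(318, 177) ell [316.2 176.1] [58.8 61.5] xy [0.5368 0.3093 0.126 ] rad [0.0272 0.0283 0.0292]
   tongue dir 170.1 72 maxr 0.042
(296, 284) ell [296.  284.5] [85.6 92.1] xy [0.4302 0.3499 0.126 ] rad [0.0458 0.047  0.0479]
   tongue dir 163.2 13 maxr 0.049
(array([ 1.000e-04, -5.000e-04,  2.243e-01]), array([ 0.1 ,  0.07, -0.04]))
```

jar_c stands at the plate's centre, within 2 mm. Next I'll pick jar 1.

```bash
python3 -m pendant '[[1,[0.001,0,0.04],[0,0,0]],[1,[0.001,0,0.08],[0,0,0]],[1,[0.001,0,0.12],[0,0,0]],[1,[0.001,-0.001,0.15],[0,0,0]],[1,[0.001,-0.001,0.18],[0,0,0]],[1,[0.001,-0.001,0.2],[0,0,0]],[1,[0.001,-0.001,0.222],[0,0,0]],[1,[0.001,-0.001,0.222],[0,0,0]]]'|sed -n 2,4p
python3 -m pendant '[[-1,[0,0,0],[0,0,0]],[-1,[0,0,0],[0,0,0]],[-1,[0,0,0],[0,0,0]],[-1,[0,0,0],[0,0,0]],[-1,[0,0,0],[0,0,0]],[-1,[0,0,0],[0,0,0]],[-1,[0,0,0],[0,0,0]],[-1,[0,0,0],[0,0,0]]]'
python3 -m pendant '[[-1,[0,0,-0.02],[0,0,0]],[-1,[0,0,-0.05],[0,0,0]],[-1,[0,0,-0.08],[0,0,0]],[-1,[0,0,-0.12],[0,0,0]],[-1,[0,0,-0.16],[0,0,0]],[-1,[0,0,-0.19],[0,0,0]],[-1,[0,0,-0.19],[0,0,0]],[-1,[0,0,-0.19],[0,0,0]],[-1,[0,0,-0.19],[0,0,0]]]'
python3 - <<'E'
from h import *
T=(TL*R.from_euler("x",180,degrees=True)); e=T.as_euler("xyz",degrees=True); print(e.round(2))
P=nest(-1,(0,0,.053+.13))[0]; print(P.round(4), cmd(P,e), sensors.get_obs()["joint_pos"].round(1))
E
```

```text
tool_pos: [0.5349, 0.3046, 0.0704]
orientation: [179.7, 0.3, -10.7]
force: [-0.8, -0.7, -1.1]
clock: 13.45
tool_pos: [0.5378, 0.3088, 0.0761]
orientation: [-179.9, -0.1, -10.5]
force: [-0.3, 0.7, 7.3]
opening: 0.0619
gripper_force: 30.0
clock: 14.2
tool_pos: [0.536, 0.3077, 0.2633]
orientation: [179.9, 0.1, -10.6]
force: [-0.6, -0.1, -4.8]
opening: 0.0618
gripper_force: 30.0
[180.   -24.    -6.95]
[ 0.5006 -0.107   0.2142] (array([0.0416, 0.4141, 0.0494]), array([ 0.82, 24.1 , -3.59])) [ 47.9  14.1  -3.5  -0.1 -72.4  31.5]
```

```bash
python3 -m pendant '[[-1,[0.003,0.03,0.003],[0,2,0]],[-1,[0.007,0.07,0.008],[0.1,6,-1]],[-1,[0.011,0.11,0.013],[0.3,10,-1.5]],[-1,[0.015,0.15,0.018],[0.4,14,-2]],[-1,[0.019,0.19,0.023],[0.5,18,-2.5]],[-1,[0.023,0.23,0.028],[0.6,21,-3]],[-1,[0.027,0.27,0.033],[0.7,24.1,-3.6]],[-1,[0.031,0.31,0.038],[0.8,24.1,-3.6]],[-1,[0.035,0.35,0.043],[0.8,24.1,-3.6]],[-1,[0.039,0.388,0.046],[0.8,24.1,-3.6]]]' | sed -n 2,3p
python3 -m pendant '[[-1,[0,0.025,0],[0,0,0]],[-1,[0,0.025,0],[0,0,0]],[-1,[0,0.025,0],[0,0,0]],[-1,[0,0.025,0],[0,0,0]]]'
python3 - <<'E'
from h import *
e=[180,-24,-6.95]
for d in (.12,.06): P=nest(-1,(0,0,.055+d))[0]; print(P.round(4), cmd(P,e))
E
```

```text
tool_pos: [0.5008, -0.0829, 0.2158]
orientation: [179.9, -23.9, -6.9]
clock: 15.37
tool_pos: [0.5002, -0.1056, 0.2171]
orientation: [180.0, -24.0, -7.0]
force: [0.1, -0.3, -2.6]
opening: 0.0618
gripper_force: 30.0
[ 0.5039 -0.1074  0.2069] (array([-0.0007,  0.0013,  0.0109]), array([ 0.03,  0.03, -0.02]))
[ 0.5281 -0.1103  0.1521] (array([-0.0006,  0.0013,  0.0709]), array([ 0.03,  0.03, -0.02]))
```

```bash
python3 -m pendant '[[-1,[0,0.001,0.02],[0,0,0]],[-1,[0,0.001,0.045],[0,0,0]],[-1,[0,0.001,0.071],[0,0,0]],[-1,[0,0.001,0.071],[0,0,0]],[-1,[0,0.001,0.071],[0,0,0]],[-1,[0,0.001,0.071],[0,0,0]]]'
python3 - <<'E'
from h import *
e=[180,-24,-6.95]; print(cmd(nest(-1,(0.0007,0,.055))[0],e))
from plant import viewer
for k in range(3):
    viewer.snapshot("side"); print(cmd(nest(-1,(0.0007,0,.055))[0],e))
E
```

```text
clock: 15.87
tool_pos: [0.5297, -0.109, 0.1537]
orientation: [180.0, -24.1, -6.8]
force: [-0.3, 0.5, -2.5]
opening: 0.0617
gripper_force: 30.0
(array([-0.0014,  0.0015,  0.0609]), array([-0.04, -0.06,  0.1 ]))
(array([-0.0022,  0.0017,  0.0615]), array([-0.07, -0.16,  0.07]))
(array([-0.0027,  0.0017,  0.0618]), array([-0.09, -0.21,  0.06]))
(array([-0.0027,  0.0017,  0.0619]), array([-0.1 , -0.23,  0.04]))
```

```bash
python3 -m pendant '[[-1,[-0.001,0.001,0.005],[0,0,0]],[-1,[-0.002,0.0015,0.015],[0,0,0]],[-1,[-0.002,0.0015,0.025],[0,0,0]],[-1,[-0.002,0.0015,0.034],[0,0,0]],[-1,[-0.002,0.0015,0.042],[0,0,0]],[-1,[-0.002,0.0015,0.042],[0,0,0]]]'
python3 -m pendant '[[-1,[0,0,0.004],[0,0,0]],[-1,[0,0,0.008],[0,0,0]],[-1,[0,0,0.008],[0,0,0]]]'
python3 - <<'E'
from h import *
print(cmd(nest(-1,(0.0007,0,.055))[0],[180,-24,-6.95]))
E
```

```text
clock: 16.52
tool_pos: [0.5443, -0.1129, 0.1133]
orientation: [-180.0, -24.0, -6.9]
force: [-0.5, -1.3, -3.8]
opening: 0.0617
gripper_force: 30.0
clock: 16.77
tool_pos: [0.5487, -0.1145, 0.1089]
orientation: [-179.9, -24.0, -7.0]
force: [-0.2, -0.5, -2.8]
opening: 0.0618
gripper_force: 30.0
(array([-0.0009, -0.0016,  0.0121]), array([-0.08,  0.01, -0.01]))
```

```bash
for i in 1; do python3 -m pendant '[[-1,[0,0,0.003],[0,0,0]],[-1,[-0.0005,-0.0005,0.006],[0,0,0]],[-1,[-0.0005,-0.0005,0.008],[0,0,0]],[-1,[-0.0005,-0.0005,0.008],[0,0,0]]]'; done
python3 -m pendant '[[-1,[0,0,0.001],[0,0,0]],[-1,[0,0,0.002],[0,0,0]],[-1,[0,0,0.002],[0,0,0]]]'
python3 - <<'E'
from h import *
print(cmd(nest(-1,(0.0007,0,.055))[0],[180,-24,-6.95]))
E
```

```text
clock: 17.1
tool_pos: [0.5522, -0.1143, 0.1038]
orientation: [-179.8, -23.7, -6.9]
force: [-0.3, 0.3, -2.3]
opening: 0.0619
gripper_force: 30.0
clock: 17.35
tool_pos: [0.5529, -0.1146, 0.1026]
orientation: [-179.7, -23.6, -6.9]
force: [0.3, 0.3, -2.7]
opening: 0.0617
gripper_force: 30.0
(array([-0.0022, -0.0013,  0.0046]), array([-0.27,  0.37,  0.01]))
```

```bash
python3 -m pendant '[[-1,[-0.001,0,0.001],[0,0,0]],[-1,[-0.001,0,0.002],[0,0,0]],[-1,[-0.001,0,0.002],[0,0,0]]]'|sed -n 2,4p
python3 -m pendant '[[-1,[0,0,0.001],[0,0,0]],[-1,[0,0,0.002],[0,0,0]],[-1,[0,0,0.002],[0,0,0]]]'|sed -n 2,4p
python3 -m pendant '[[-1,[0,0,0.001],[0,0,0]],[-1,[0,0,0.001],[0,0,0]]]'|sed -n 2,4p
python3 - <<'E'
from h import *
print(cmd(nest(-1,(0.0007,0,.055))[0],[180,-24,-6.95]))
E
```

```text
tool_pos: [0.5531, -0.1149, 0.1013]
orientation: [-179.7, -23.5, -6.9]
force: [-0.6, -0.1, -3.0]
tool_pos: [0.5541, -0.1151, 0.1001]
orientation: [-179.7, -23.5, -6.9]
force: [-0.1, 0.4, -3.3]
tool_pos: [0.5545, -0.1153, 0.0995]
orientation: [-179.6, -23.4, -6.9]
force: [-0.3, -0.7, -4.0]
(array([-0.0024, -0.0017,  0.0011]), array([-0.36,  0.56,  0.01]))
```

```bash
python3 -m pendant '[[-1,[0,0,0.001],[0,0,0]],[-1,[0,0,0.001],[0,0,0]]]'|sed -n 2,4p
python3 -m pendant '[[-1,[0,0,0.001],[0,0,0]],[-1,[0,0,0.001],[0,0,0]]]'|sed -n 2,4p
python3 -m pendant '[[-1,[0,0,0.001],[0,0,0]],[-1,[0,0,0.001],[0,0,0]]]'|sed -n 2,4p
python3 - <<'E'
from h import *
o=sensors.get_obs();print(o["moment"].round(2));print(cmd(nest(-1,(0.0007,0,.055))[0],[180,-24,-6.95]))
E
```

```text
tool_pos: [0.555, -0.1154, 0.0989]
orientation: [-179.6, -23.4, -6.9]
force: [-0.2, 0.3, -2.2]
tool_pos: [0.5553, -0.1155, 0.0982]
orientation: [-179.6, -23.4, -6.9]
force: [-0.2, -0.1, -3.5]
tool_pos: [0.5556, -0.1157, 0.0977]
orientation: [-179.6, -23.3, -6.9]
force: [-1.5, 0.7, -2.1]
[0.3  2.3  0.04]
(array([-0.0028, -0.002 , -0.001 ]), array([-0.4 ,  0.66,  0.01]))
```

```bash
for k in 1 ; do python3 -m pendant '[[-1,[0,0,0.001],[0,0,0]],[-1,[0,0,0.001],[0,0,0]]]'|sed -n 2,4p
python3 -m pendant '[[-1,[0,0,0.001],[0,0,0]],[-1,[0,0,0.001],[0,0,0]]]'|sed -n 2,4p
python3 -m pendant '[[-1,[0,0,0.001],[0,0,0]],[-1,[0,0,0.001],[0,0,0]]]'|sed -n 2,4p
done
python3 - <<'E'
from h import *
o=sensors.get_obs();print(o["moment"].round(2));print(cmd(nest(-1,(0.0007,0,.055))[0],[180,-24,-6.95]))
p,im=shot("scene","s1")
def d(c,r,i):
    q=proj(p,c+0*np.zeros(3)); return q
a=(330,175,430,250)
im=im[a[1]:a[3],a[0]:a[2]]; im=cv2.resize(im,None,fx=8,fy=8,interpolation=cv2.INTER_CUBIC)
# predicted lid outline of a seated jar in right nest, radius .028 and side lines
t=np.linspace(0,2*np.pi,40)
for r,z in((.028,.108),(.031,.0)):
    q=((proj(p,nest(-1,np.c_[r*np.cos(t),r*np.sin(t),z+0*t]))-a[:2]+.5)*8).astype(int); cv2.polylines(im,[q.reshape(-1,1,2)],True,(255,0,0),1)
cv2.imwrite("pics/s1c.png",im)
E
```

```text
tool_pos: [0.5558, -0.1157, 0.0977]
orientation: [-179.6, -23.4, -6.9]
force: [-11.1, 4.3, 8.2]
tool_pos: [0.5564, -0.1157, 0.0978]
orientation: [-179.6, -23.4, -6.9]
force: [-21.5, 8.6, 17.5]
tool_pos: [0.557, -0.1158, 0.0978]
orientation: [-179.5, -23.4, -6.9]
force: [-23.6, 7.1, 22.7]
[2.56 5.91 0.95]
(array([-0.0041, -0.0019, -0.0015]), array([-0.48,  0.58,  0.04]))
```

View pics/s1c.png

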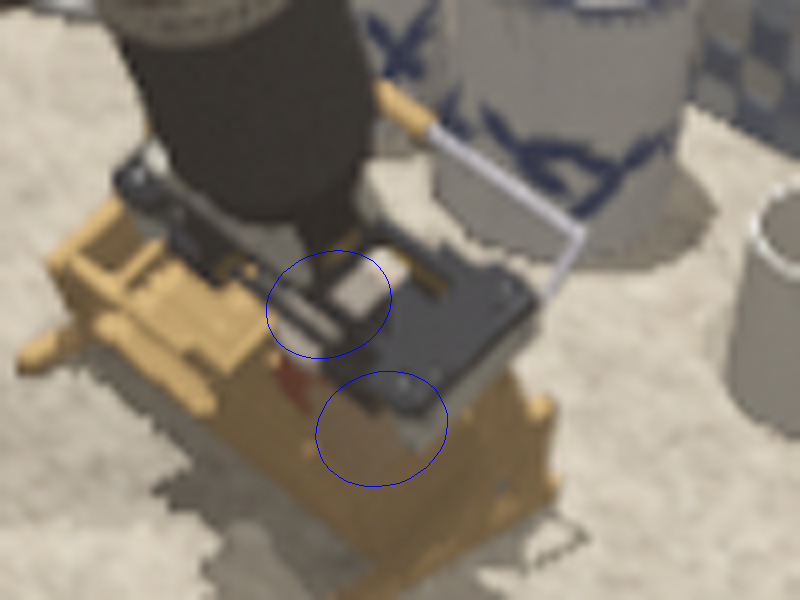

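The jar has bottomed out on the floor, at the expected depth of about 1 mm. The axial force is 30 N and there's slight contact with the back strip. I'll relieve that and release.

```bash
python3 -m pendant '[[-1,[-0.002,0,-0.002],[0,0,0]],[-1,[-0.003,0,-0.002],[0,0,0]],[-1,[-0.003,0,-0.002],[0,0,0]]]'|sed -n 2,4p
python3 - <<'E'
from h import *
print(cmd(nest(-1,(0.0007,0,.055))[0],[180,-24,-6.95]))
E
```

```text
tool_pos: [0.5539, -0.1152, 0.097]
orientation: [-179.5, -23.3, -6.9]
force: [0.4, 0.9, -3.3]
(array([-0.0009, -0.0017, -0.0009]), array([-0.49,  0.73,  0.04]))
```

```bash
python3 -m pendant '[[-0.1,[0,0,0],[0,0,0]],[0.45,[0,0,0],[0,0,0]],[0.6,[0,0,0],[0,0,0]],[0.7,[0,0,0],[0,0,0]],[0.7,[0,0,0],[0,0,0]]]'
python3 -m pendant '[[0.7,[0,0,-0.01],[0,0,0]],[0.7,[0,0,-0.03],[0,0,0]],[0.7,[0,0,-0.06],[0,0,0]],[0.7,[0,0,-0.1],[0,0,0]],[0.7,[0,0,-0.14],[0,0,0]],[0.7,[0,0,-0.18],[0,0,0]],[0.7,[0,0,-0.18],[0,0,0]],[0.7,[0,0,-0.18],[0,0,0]]]'
python3 - <<'E'
from h import *
p,im=shot("wrist","w7"); s,im2=shot("scene","s2")
t=np.linspace(0,2*np.pi,40); o=im.copy()
for r,z,c in((.028,.108,(255,0,0)),):
    q=proj(p,nest(-1,np.c_[r*np.cos(t),r*np.sin(t),z+0*t])).astype(int); cv2.polylines(o,[q.reshape(-1,1,2)],True,c,1)
    q=proj(s,nest(-1,np.c_[r*np.cos(t),r*np.sin(t),z+0*t])); q=((q-[330,165]+.5)*4).astype(int)
b=cv2.resize(im2[165:255,330:440],None,fx=4,fy=4,interpolation=cv2.INTER_CUBIC); cv2.polylines(b,[q.reshape(-1,1,2)],True,(255,0,0),1)
v=np.zeros((600,800,3),np.uint8); v[:240,:640]=o[:240]; v[240:600,:440]=b
cv2.imwrite("pics/v9.png",v)
print(proj(p,nest(-1,(0,0,.108))))
E
```

```text
clock: 19.73
tool_pos: [0.5542, -0.1156, 0.0971]
orientation: [-179.5, -23.3, -6.9]
force: [0.5, -0.1, -0.7]
opening: 0.0735
gripper_force: 0.0
clock: 20.4
tool_pos: [0.484, -0.1078, 0.2659]
orientation: [-179.4, -23.6, -7.0]
force: [0.0, 0.1, 0.1]
opening: 0.0744
gripper_force: 0.0
[[316.05230848 194.13443225]]
```

View pics/v9.png

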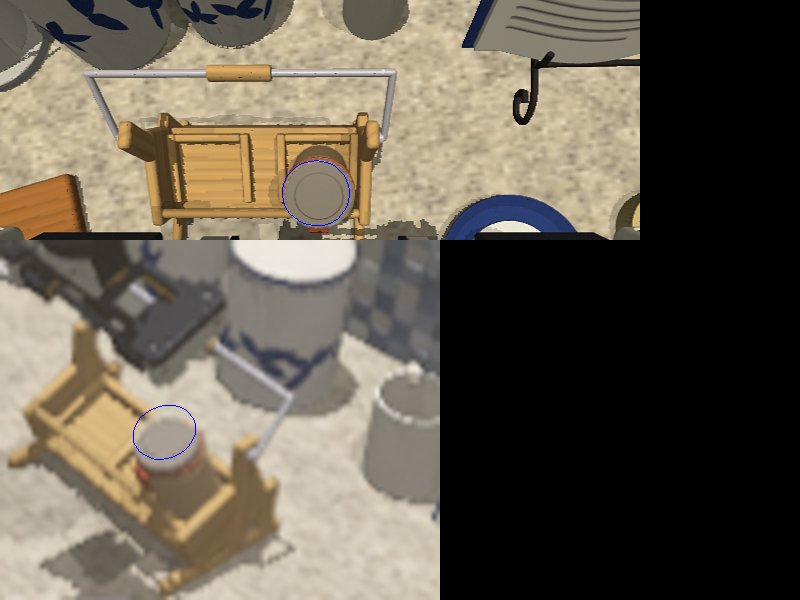

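The wrist view shows the jar seated in the right place, its lid within 1–2 px of the predicted circle and its tongue at the front (318,230). I've used all ten picture views, so I'll work from numbers only. Next is jar 2.

Run:
```python
from h import *
for n,c in (("w7",(317,193)),("s2",(371,213))):
    p=load(n); im=cv2.imread(f"pics/{n}.png"); L=cv2.cvtColor(im,cv2.COLOR_BGR2LAB).astype(int)
    ref=np.median(L[c[1]-5:c[1]+6,c[0]-5:c[0]+6].reshape(-1,3),0); d=abs(L-ref); m=((d[:,:,0]<25)&(d[:,:,1]<6)&(d[:,:,2]<6)).astype(np.uint8)
    R0=np.zeros_like(m); cv2.circle(R0,c,45 if n=="w7" else 12,1,-1); m*=R0; m=cv2.morphologyEx(m,cv2.MORPH_OPEN,np.ones((3,3)))
    k,l=cv2.connectedComponents(m); m=(l==l[c[1],c[0]]).astype(np.uint8); k=cv2.convexHull(max(cv2.findContours(m,0,1)[0],key=len)); print(n,cv2.fitEllipse(k),proj(p,nest(-1,(0,0,.108))).round(1))
o=sensors.get_obs(); print(cmd([.43,.35,.30],[180,0,-10.5]),o["joint_pos"].round(0))
```

```text
w7 ((319.0948791503906, 193.92337036132812), (66.58550262451172, 69.41505432128906), 91.74989318847656) [[316.1 194.1]]
s2 ((371.1224365234375, 215.00990295410156), (12.485329627990723, 15.922693252563477), 77.40119171142578) [[370.6 212.5]]
(array([-0.0842, -0.4493, -0.0736]), array([ -1.2 , -23.25,   3.6 ])) [ 17. -13. -41.  13. -42.  58.]
```

```bash
python3 -m pendant '[[1,[-0.042,-0.225,-0.037],[0,-11,1.8]],[1,[-0.042,-0.225,-0.037],[0,-11,1.8]],[1,[-0.042,-0.225,-0.037],[0,-11,1.8]],[1,[-0.042,-0.225,-0.037],[0,-11,1.8]],[1,[-0.042,-0.225,-0.037],[0,-11,1.8]],[1,[-0.084,-0.449,-0.074],[-1.2,-23.3,3.6]],[1,[-0.084,-0.449,-0.074],[-1.2,-23.3,3.6]],[1,[-0.084,-0.449,-0.074],[-1.2,-23.3,3.6]],[1,[-0.084,-0.449,-0.074],[-1.2,-23.3,3.6]],[1,[-0.084,-0.449,-0.074],[-1.2,-23.3,3.6]]]' | sed -n 2,3p
python3 -m pendant '[[1,[0,0,0],[0,0,0]],[1,[0,0,0],[0,0,0]],[1,[0,0,0],[0,0,0]]]' | sed -n 2,3p
python3 - <<'E'
from jars import *
print(cmd([.43,.35,.16],[180,0,-10.5]))
shot("wrist","w8"); p=load("w8"); c=tuple(int(t) for t in proj(p,[.43,.35,.126])[0]); lids("w8",[c])
E
```

```text
tool_pos: [0.4354, 0.3057, 0.294]
orientation: [179.7, 0.2, -10.6]
tool_pos: [0.4353, 0.3038, 0.2944]
orientation: [179.8, 0.2, -10.5]
(array([-0.0132, -0.045 ,  0.1342]), array([0.24, 0.17, 0.03]))
(269, 191) ell [268.  193.3] [54.3 59.9] xy [0.4282 0.3519 0.126 ] rad [0.0262 0.0273 0.0286]
   tongue dir 157.7 2 maxr 0.044
```

```bash
python3 -m pendant '[[1,[-0.008,-0.025,0],[0.2,0.2,0]],[1,[-0.015,-0.046,0.02],[0.2,0.2,0]],[1,[-0.015,-0.046,0.06],[0.2,0.2,0]],[1,[-0.015,-0.046,0.1],[0.2,0.2,0]],[1,[-0.015,-0.046,0.13],[0.2,0.2,0]],[1,[-0.015,-0.046,0.13],[0.2,0.2,0]],[1,[-0.015,-0.046,0.13],[0.2,0.2,0]]]' | sed -n 2,4p
python3 -m pendant '[[1,[0,0,0.03],[0,0,0]],[1,[0,0,0.06],[0,0,0]],[1,[0,0,0.08],[0,0,0]],[1,[0,0,0.092],[0,0,0]],[1,[0,0,0.092],[0,0,0]],[1,[0,0,0.092],[0,0,0]]]' | sed -n 2,4p
python3 -m pendant '[[-1,[0,0,0],[0,0,0]],[-1,[0,0,0],[0,0,0]],[-1,[0,0,0],[0,0,0]],[-1,[0,0,0],[0,0,0]],[-1,[0,0,0],[0,0,0]],[-1,[0,0,0],[0,0,0]],[-1,[0,0,0],[0,0,0]],[-1,[0,0,0],[0,0,0]]]'
python3 -m pendant '[[-1,[0,0,0],[0,0,0]],[-1,[0,0,0],[0,0,0]]]'
```

```text
tool_pos: [0.4291, 0.3502, 0.1659]
orientation: [180.0, -0.1, -10.6]
force: [0.2, 0.6, 0.3]
tool_pos: [0.4304, 0.3529, 0.0766]
orientation: [-179.7, -0.2, -10.5]
force: [0.0, -0.2, -0.6]
clock: 23.38
tool_pos: [0.4296, 0.3529, 0.0753]
orientation: [-179.8, -0.2, -10.5]
force: [-1.7, 0.7, 5.2]
opening: 0.0615
gripper_force: 30.0
clock: 23.55
tool_pos: [0.4296, 0.3529, 0.0754]
orientation: [-179.8, -0.2, -10.5]
force: [-1.3, 1.6, 4.5]
opening: 0.0618
gripper_force: 30.0
```

```bash
python3 -m pendant '[[-1,[0,0,-0.02],[0,0,0]],[-1,[0,0,-0.05],[0,0,0]],[-1,[0,0,-0.09],[0,0,0]],[-1,[0,0,-0.13],[0,0,0]],[-1,[0,0,-0.17],[0,0,0]],[-1,[0,0,-0.19],[0,0,0]],[-1,[0,0,-0.19],[0,0,0]],[-1,[0,0,-0.19],[0,0,0]]]'
python3 - <<'E'
from h import *
P=nest(1,(0.0007,0,.0575+.13))[0]; print(P.round(4), cmd(P,[180,-24,-6.95]))
E
```

```text
clock: 24.22
tool_pos: [0.4282, 0.3517, 0.2646]
orientation: [-179.8, -0.1, -10.5]
force: [-1.1, 0.1, -5.9]
opening: 0.0621
gripper_force: 30.0
[0.5137 0.0103 0.2186] (array([0.1463, 0.3202, 0.0449]), array([ 0.53, 23.9 , -3.56]))
```

```bash
python3 -m pendant '[[-1,[0.01,0.022,0.003],[0,2,0]],[-1,[0.025,0.055,0.008],[0.1,6,-1]],[-1,[0.041,0.09,0.013],[0.3,10,-1.5]],[-1,[0.057,0.125,0.018],[0.4,14,-2]],[-1,[0.073,0.16,0.023],[0.5,18,-2.5]],[-1,[0.089,0.195,0.028],[0.5,21,-3]],[-1,[0.105,0.23,0.033],[0.5,23.9,-3.6]],[-1,[0.121,0.265,0.038],[0.5,23.9,-3.6]],[-1,[0.137,0.3,0.043],[0.5,23.9,-3.6]],[-1,[0.146,0.32,0.045],[0.5,23.9,-3.6]]]' | sed -n 2,3p
python3 -m pendant '[[-1,[0,0,0],[0,0,0]],[-1,[0,0,0],[0,0,0]],[-1,[0,0,0],[0,0,0]],[-1,[0,0,0],[0,0,0]]]'
python3 - <<'E'
from h import *
print(cmd(nest(1,(0.0007,0,.0575))[0],[180,-24,-6.95]))
E
```

```text
tool_pos: [0.511, 0.0063, 0.2149]
orientation: [179.7, -23.7, -6.9]
clock: 25.38
tool_pos: [0.5135, 0.011, 0.2179]
orientation: [179.8, -23.9, -6.8]
force: [-0.8, -0.0, -4.7]
opening: 0.0612
gripper_force: 30.0
(array([0.0007, 0.0004, 0.1295]), array([0.1 , 0.06, 0.15]))
```

```bash
python3 -m pendant '[[-1,[0,0,0.02],[0,0,0]],[-1,[0,0,0.045],[0,0,0]],[-1,[0,0,0.07],[0,0,0]],[-1,[0,0,0.075],[0,0,0]],[-1,[0,0,0.075],[0,0,0]],[-1,[0,0,0.075],[0,0,0]],[-1,[0,0,0.075],[0,0,0]],[-1,[0,0,0.075],[0,0,0]]]'|sed -n 2,4p
python3 - <<'E'
from h import *
print(cmd(nest(1,(0.0007,0,.0575))[0],[180,-24,-6.95]))
E
```

```text
tool_pos: [0.5448, 0.0077, 0.1516]
orientation: [180.0, -24.1, -6.8]
force: [0.9, 0.4, -4.3]
(array([-0.0014,  0.0012,  0.0561]), array([-0.01, -0.13,  0.12]))
```

```bash
python3 -m pendant '[[-1,[-0.001,0.001,0.005],[0,0,0]],[-1,[-0.001,0.001,0.015],[0,0,0]],[-1,[-0.001,0.001,0.025],[0,0,0]],[-1,[-0.001,0.001,0.034],[0,0,0]],[-1,[-0.001,0.001,0.04],[0,0,0]],[-1,[-0.001,0.001,0.04],[0,0,0]],[-1,[-0.001,0.001,0.04],[0,0,0]]]'|sed -n 2,4p
python3 - <<'E'
from h import *
print(cmd(nest(1,(0.0007,0,.0575))[0],[180,-24,-6.95]))
E
```

```text
tool_pos: [0.5622, 0.0038, 0.119]
orientation: [179.9, -23.6, -6.9]
force: [-0.3, -0.0, -4.2]
(array([-0.0041, -0.0005,  0.0191]), array([0.02, 0.4 , 0.08]))
```

```bash
python3 -m pendant '[[-1,[-0.002,0,0],[0,0,0]],[-1,[-0.003,0,0.004],[0,0,0]],[-1,[-0.003,0,0.007],[0,0,0]],[-1,[-0.003,0,0.01],[0,0,0]],[-1,[-0.003,0,0.01],[0,0,0]]]'|sed -n 2,4p
python3 -m pendant '[[-1,[0,0,0.002],[0,0,0]],[-1,[0,0,0.004],[0,0,0]],[-1,[0,0,0.004],[0,0,0]]]'|sed -n 2,4p
python3 - <<'E'
from h import *
print(cmd(nest(1,(0.0007,0,.0575))[0],[180,-24,-6.95]))
E
```

```text
tool_pos: [0.5654, 0.0037, 0.1116]
orientation: [180.0, -23.1, -6.8]
force: [-0.1, -0.4, -4.2]
tool_pos: [0.5669, 0.0032, 0.1086]
orientation: [180.0, -22.9, -6.8]
force: [-1.2, 1.2, -5.5]
(array([-0.0041, -0.0006,  0.0078]), array([0.01, 1.06, 0.09]))
```

```bash
python3 -m pendant '[[-1,[-0.003,0,0],[0,1,0]],[-1,[-0.003,0,0],[0,1,0]],[-1,[-0.003,0,0],[0,1,0]],[-1,[-0.003,0,0],[0,1,0]]]'|sed -n 2,4p
python3 - <<'E'
from h import *
o=sensors.get_obs(); print(cmd(nest(1,(0.0007,0,.0575))[0],[180,-24,-6.95]),o["joint_pos"].round(1),o["moment"].round(2))
E
```

```text
tool_pos: [0.5678, 0.0037, 0.1144]
orientation: [-180.0, -23.5, -6.9]
force: [-0.2, -0.0, -4.9]
(array([-0.0073,  0.    ,  0.0127]), array([-0.07,  0.53,  0.08])) [ 16.4   4.7 -58.2  59.4 -10.5   9.5] [ 0.22  1.99 -0.07]
```

Joint 3 has reached its limit (−58.2°), so the arm can't reach the full 24° lean here. I'll lean the tool about 1.5° less and let the jar settle when I release it.

```bash
python3 -m pendant '[[-1,[0,0,0],[0,-2,0]],[-1,[0,0,0],[0,-2,0]],[-1,[0,0,0],[0,-2,0]],[-1,[0,0,0],[0,-2,0]],[-1,[0,0,0],[0,-2,0]]]'|sed -n 2,4p
python3 - <<'E'
from h import *
o=sensors.get_obs(); print(cmd(nest(1,(0.0022,0,.0575))[0],[180,-22.5,-6.95]),o["joint_pos"].round(1),o["moment"].round(2))
E
```

```text
tool_pos: [0.5679, 0.0041, 0.1142]
orientation: [180.0, -21.5, -6.7]
force: [0.8, -0.3, -4.5]
(array([-0.0053,  0.0005,  0.0127]), array([-0.05,  1.01,  0.19])) [ 22.5   5.6 -53.2  40.5 -16.   23.1] [ 0.17  1.83 -0.05]
```

```bash
python3 -m pendant '[[-1,[-0.003,0,0],[0,0.3,0]],[-1,[-0.005,0,0.002],[0,0.6,0]],[-1,[-0.005,0,0.005],[0,0.6,0]],[-1,[-0.005,0,0.007],[0,0.6,0]],[-1,[-0.005,0,0.007],[0,0.6,0]],[-1,[-0.005,0,0.007],[0,0.6,0]]]'|sed -n 2,4p
python3 - <<'E'
from h import *
o=sensors.get_obs(); print(cmd(nest(1,(0.0022,0,.0575))[0],[180,-22.5,-6.95]),o["joint_pos"].round(1),o["moment"].round(2))
E
```

```text
tool_pos: [0.565, 0.0032, 0.1054]
orientation: [180.0, -22.0, -6.9]
force: [-0.9, 0.0, -4.9]
(array([ 0.0005, -0.0008,  0.0055]), array([-0.  ,  0.5 ,  0.09])) [ 19.    5.7 -56.7  51.6 -12.1  14.8] [ 0.15  1.82 -0.  ]
```

```bash
python3 -m pendant '[[-1,[0,0,0.001],[0,0,0]],[-1,[0,0,0.002],[0,0,0]],[-1,[0,0,0.003],[0,0,0]],[-1,[0,0,0.003],[0,0,0]]]'|sed -n 2,4p
python3 -m pendant '[[-1,[0,0,0.001],[0,0,0]],[-1,[0,0,0.001],[0,0,0]]]'|sed -n 2,4p
python3 -m pendant '[[-1,[0,0,0.001],[0,0,0]],[-1,[0,0,0.001],[0,0,0]]]'|sed -n 2,4p
python3 - <<'E'
from h import *
o=sensors.get_obs(); print(cmd(nest(1,(0.0022,0,.0575))[0],[180,-22.5,-6.95]),o["joint_pos"].round(1),o["moment"].round(2))
E
```

```text
tool_pos: [0.5665, 0.0038, 0.1026]
orientation: [-180.0, -22.0, -6.8]
force: [0.0, 0.2, -4.1]
tool_pos: [0.5669, 0.0037, 0.1017]
orientation: [-180.0, -22.0, -6.8]
force: [0.4, 0.4, -4.0]
tool_pos: [0.5673, 0.0037, 0.1008]
orientation: [-180.0, -22.0, -6.8]
force: [-0.0, 0.6, -3.9]
(array([ 0.0001, -0.    ,  0.0004]), array([-0.05,  0.49,  0.1 ])) [ 17.3   6.3 -57.5  56.1 -10.6  11.8] [ 0.17  1.79 -0.08]
```

```bash
for i in 1; do python3 -m pendant '[[-1,[0,0,0.001],[0,0,0]],[-1,[0,0,0.001],[0,0,0]]]'|sed -n 2,4p
python3 -m pendant '[[-1,[0,0,0.0007],[0,0,0]],[-1,[0,0,0.0007],[0,0,0]]]'|sed -n 2,4p; done
python3 - <<'E'
from h import *
o=sensors.get_obs(); print(cmd(nest(1,(0.0022,0,.0575))[0],[180,-22.5,-6.95]),o["joint_pos"].round(1),o["moment"].round(2))
E
```

```text
tool_pos: [0.5677, 0.0036, 0.0999]
orientation: [-180.0, -22.0, -6.8]
force: [0.7, -0.0, -4.4]
tool_pos: [0.5679, 0.0035, 0.0992]
orientation: [-180.0, -22.0, -6.9]
force: [0.2, 0.3, -4.3]
(array([ 0.0001, -0.0002, -0.0012]), array([-0.04,  0.49,  0.09])) [ 16.5   6.4 -57.8  57.9 -10.1  10.6] [ 0.15  1.83 -0.02]
```

```bash
python3 -m pendant '[[-1,[0,0,0.0005],[0,-0.3,0]],[-1,[0,0,0.001],[0,-0.5,0]],[-1,[0,0,0.001],[0,-0.5,0]]]'|sed -n 2,4p
python3 -m pendant '[[-1,[0,0,0.001],[0,0,0]],[-1,[0,0,0.001],[0,0,0]]]'|sed -n 2,4p
python3 - <<'E'
from h import *
o=sensors.get_obs(); print(cmd(nest(1,(0.0022,0,.0575))[0],[180,-22.5,-6.95]),o["joint_pos"].round(1),o["moment"].round(2))
E
```

```text
tool_pos: [0.5686, 0.0036, 0.0985]
orientation: [-180.0, -21.5, -6.9]
force: [0.2, -0.1, -4.3]
tool_pos: [0.5686, 0.0037, 0.0974]
orientation: [-180.0, -21.5, -6.8]
force: [0.2, 0.5, -4.2]
(array([ 0.0001,  0.0001, -0.0032]), array([-0.05,  0.98,  0.11])) [ 18.1   6.9 -56.7  53.2 -11.1  13.9] [ 0.16  1.78 -0.  ]
```

```bash
python3 -m pendant '[[-1,[0,0,0.001],[0,0,0]],[-1,[0,0,0.001],[0,0,0]]]'|sed -n 2,4p
python3 -m pendant '[[-1,[0,0,0.001],[0,0,0]],[-1,[0,0,0.001],[0,0,0]]]'|sed -n 2,4p
python3 - <<'E'
from h import *
o=sensors.get_obs(); print(cmd(nest(1,(0.0022,0,.0575))[0],[180,-22.5,-6.95]),o["joint_pos"].round(1),o["moment"].round(2))
E
```

```text
tool_pos: [0.5688, 0.0034, 0.0971]
orientation: [-180.0, -21.6, -6.8]
force: [-9.5, 1.5, 6.4]
tool_pos: [0.569, 0.0035, 0.097]
orientation: [-180.0, -21.7, -6.8]
force: [-19.0, 5.0, 18.7]
(array([-0.0001, -0.0001, -0.0037]), array([-0.09,  0.85,  0.12])) [ 17.3   6.9 -57.1  55.2 -10.5  12.6] [1.29 5.28 0.43]
```

Floor contact, with the same force pattern as the first jar. I'll relieve, release and retreat.

```bash
python3 -m pendant '[[-1,[-0.001,0,-0.001],[0,0,0]],[-1,[-0.001,0,-0.0015],[0,0,0]],[-1,[-0.001,0,-0.0015],[0,0,0]]]'|sed -n 2,4p
python3 -m pendant '[[-0.1,[0,0,0],[0,0,0]],[0.45,[0,0,0],[0,0,0]],[0.6,[0,0,0],[0,0,0]],[0.7,[0,0,0],[0,0,0]],[0.7,[0,0,0],[0,0,0]]]'
python3 -m pendant '[[0.7,[0,0,-0.01],[0,0,0]],[0.7,[0,0,-0.03],[0,0,0]],[0.7,[0,0,-0.06],[0,0,0]],[0.7,[0,0,-0.1],[0,0,0]],[0.7,[0,0,-0.14],[0,0,0]],[0.7,[0,0,-0.18],[0,0,0]],[0.7,[0,0,-0.18],[0,0,0]],[0.7,[0,0,-0.18],[0,0,0]]]'
cat > lidfit.py <<'E'
from h import *
def fit(n,c,rad):
    im=cv2.imread(f"pics/{n}.png"); L=cv2.cvtColor(im,cv2.COLOR_BGR2LAB).astype(int)
    ref=np.median(L[c[1]-5:c[1]+6,c[0]-5:c[0]+6].reshape(-1,3),0); d=abs(L-ref); m=((d[:,:,0]<25)&(d[:,:,1]<6)&(d[:,:,2]<6)).astype(np.uint8)
    R0=np.zeros_like(m); cv2.circle(R0,c,rad,1,-1); m=cv2.morphologyEx(m*R0,cv2.MORPH_OPEN,np.ones((3,3)))
    k,l=cv2.connectedComponents(m); m=(l==l[c[1],c[0]]).astype(np.uint8); k=cv2.convexHull(max(cv2.findContours(m,0,1)[0],key=len)); return cv2.fitEllipse(k)
E
python3 - <<'E'
from lidfit import *
shot("wrist","w9"); p=load("w9")
for i in (1,-1):
    q=proj(p,nest(i,(0,0,.106)))[0]; print(i,q.round(1)); print(fit("w9",tuple(int(t) for t in q),45))
E
```

```text
tool_pos: [0.5678, 0.0033, 0.0968]
orientation: [180.0, -21.5, -6.9]
force: [-3.0, -0.5, 0.6]
clock: 30.97
tool_pos: [0.5684, 0.0037, 0.0969]
orientation: [-180.0, -21.6, -6.9]
force: [-0.3, 0.3, 0.1]
opening: 0.0731
gripper_force: 0.0
clock: 31.63
tool_pos: [0.5032, 0.0127, 0.2676]
orientation: [-179.7, -21.8, -6.9]
force: [0.1, 0.0, -0.5]
opening: 0.0746
gripper_force: 0.0
1 [319.9 194.3]
((321.1895751953125, 196.2356414794922), (66.74816131591797, 68.96491241455078), 79.65176391601562)
-1 [461.4 194.8]
((458.93255615234375, 194.43096923828125), (61.69929504394531, 70.14647674560547), 46.632869720458984)
```

Both lids sit where they should, about 117 mm apart. Next is the bar, and first I'll check the canister clearance behind it.

Run:
```python
from h import *
s=viewer.camera_params("scene"); A=ray(s,(240+635/4,155+203/4),0); print("can base front",A.round(3))
for z in (.14,.17,.2,.23): print(z,((proj(s,[A[0],A[1],z])[0]-[240,155])*4).round(0))
h=C0+RX.apply([.083,0,0]); print(h.round(4))
e=[180,0,-7]
print(cmd([h[0],h[1],.30],e)); print(sensors.get_obs()["joint_pos"].round(0))
```

```text
can base front [ 0.785 -0.061  0.   ]
0.14 [652.  93.]
0.17 [656.  68.]
0.2 [660.  42.]
0.23 [664.  16.]
[ 0.6581 -0.0667  0.    ]
(array([0.1651, 0.0596, 0.0281]), array([ -0.17, -21.65,   0.15]))
[ 34. -11. -41.  20. -45.  37.]
```

```bash
python3 -m pendant '[[-1,[0,0,-0.02],[0,-5,0]],[-1,[0.03,0.02,-0.01],[0,-12,0]],[-1,[0.07,0.04,0.0],[0,-18,0]],[-1,[0.11,0.06,0.015],[0,-21.6,0]],[-1,[0.14,0.06,0.02],[0,-21.6,0]],[-1,[0.165,0.06,0.028],[-0.2,-21.6,0.1]],[-1,[0.165,0.06,0.028],[-0.2,-21.6,0.1]],[-1,[0.165,0.06,0.028],[-0.2,-21.6,0.1]],[-1,[0.165,0.06,0.028],[-0.2,-21.6,0.1]]]'
python3 - <<'E'
from h import *
print(cmd([.6581,-.0667,.172],[180,0,-7]))
p,im=shot("wrist","w10")
# sleeve: orange-ish blob in predicted area
for th in (1.7,1.8,1.9):
    a=np.radians(161.9)-th; print(th, proj(p,C0+RX.apply([.0125+.061*np.cos(a),0,.129+.061*np.sin(a)])).round(0))
hsv=cv2.cvtColor(im,cv2.COLOR_BGR2HSV); m=((hsv[:,:,0]>12)&(hsv[:,:,0]<24)&(hsv[:,:,1]>110)).astype(np.uint8)
n,l,st,c=cv2.connectedComponentsWithStats(m)
for i in np.argsort(-st[1:,4])[:6]+1: print(st[i],c[i].round(0))
E
```

```text
clock: 32.43
tool_pos: [0.6573, -0.0683, 0.2958]
orientation: [179.8, 0.3, -7.1]
force: [-0.4, 0.1, 0.3]
opening: 0.0201
gripper_force: 0.0
(array([ 0.0012, -0.0022,  0.1238]), array([ 0.24,  0.32, -0.06]))
1.7 [[315. 244.]]
1.8 [[315. 237.]]
1.9 [[315. 229.]]
[  206   161   218    90 10435] [317. 202.]
[  39  303  492   44 8617] [244. 334.]
[  26  214  116   56 4133] [ 85. 246.]
[256 255  13  64 537] [261. 287.]
[368 255  13  64 523] [375. 287.]
[536 304  45  36 259] [553. 314.]
```

```bash
python3 -m pendant '[[-1,[0.001,-0.002,0.03],[0,0,0]],[-1,[0.001,-0.002,0.06],[0,0,0]],[-1,[0.001,-0.002,0.09],[0,0,0]],[-1,[0.001,-0.002,0.107],[0,0,0]],[-1,[0.001,-0.002,0.124],[0,0,0]],[-1,[0.001,-0.002,0.124],[0,0,0]]]'
python3 -m pendant '[[-1,[-0.01,0,0],[0,0,0]],[-1,[-0.02,0,0],[0,0,0]],[-1,[-0.03,0,0],[0,0,0]],[-1,[-0.04,0,0],[0,0,0]],[-1,[-0.047,0,0],[0,0,0]],[-1,[-0.054,0,0],[0,0,0]],[-1,[-0.06,0,0],[0,0,0]],[-1,[-0.066,0,0],[0,0,0]],[-1,[-0.072,0,0],[0,0,0]]]'
python3 - <<'E'
from h import *
p,im=shot("wrist","w11"); shot("scene","s3")
E
```

```text
clock: 32.98
tool_pos: [0.6557, -0.0657, 0.1716]
orientation: [179.8, 0.4, -7.0]
force: [-0.7, 0.0, -1.5]
opening: 0.0005
gripper_force: 0.0
clock: 33.73
tool_pos: [0.5864, -0.0574, 0.1745]
orientation: [179.8, 0.1, -7.0]
force: [-0.2, 0.3, -0.1]
opening: 0.0004
gripper_force: 0.0
```

```bash
python3 -m pendant '[[-1,[-0.01,0,0],[0,0,0]],[-1,[-0.02,0,0],[0,0,0]],[-1,[-0.03,0,0],[0,0,0]],[-1,[-0.03,0,-0.01],[0,0,0]],[-1,[-0.03,0,-0.04],[0,0,0]],[-1,[-0.03,0,-0.08],[0,0,0]],[-1,[-0.03,0,-0.12],[0,0,0]],[-1,[-0.03,0,-0.16],[0,0,0]],[-1,[-0.03,0,-0.16],[0,0,0]],[-1,[-0.03,0,-0.16],[0,0,0]]]'
python3 - <<'E'
from h import *
p,im=shot("wrist","w12"); q,im2=shot("scene","s4")
def sl(th,y=0):
    a=np.radians(161.9)-th; return C0+RX.apply([.0125+.061*np.cos(a),y,.129+.061*np.sin(a)])
for n,P,I in(("w",p,im),("s",q,im2)):
  I=cv2.cvtColor(I,cv2.COLOR_BGR2HSV)
  for th in(0,.1,.3,.6,1.2,1.85):
    # mean colour along rod over each lid, sampled, and sleeve
    r=[]
    for ys in (np.linspace(-.09,-.035,12),np.linspace(-.02,.02,9),np.linspace(.035,.09,12)):
        u=proj(P,np.array([sl(th,y) for y in ys])).round().astype(int); ok=(u[:,0]>=0)&(u[:,0]<640)&(u[:,1]>=0)&(u[:,1]<400); r.append(np.median([I[v,x] for x,v in u[ok]],0) if ok.any() else None)
    print(n,th,proj(P,sl(th)).round(0),r)
E
```

```text
clock: 34.67
tool_pos: [0.5588, -0.0532, 0.3385]
orientation: [179.9, -0.3, -7.0]
force: [0.6, -0.3, -1.1]
opening: -0.0001
gripper_force: 0.0
w 0 [[319. 201.]] [array([ 17.5,  32. , 172. ]), array([ 19., 134., 149.]), array([ 15. ,  19. , 130.5])]
w 0.1 [[319. 201.]] [array([ 17.,  29., 176.]), array([ 19., 134., 149.]), array([ 15. ,  14.5, 130. ])]
w 0.3 [[319. 197.]] [array([  8. ,  10. , 220.5]), array([ 18., 137., 143.]), array([  3.,   9., 117.])]
w 0.6 [[319. 188.]] [array([ 19.,  52., 178.]), array([ 23.,  44., 239.]), array([ 19. ,  53. , 177.5])]
w 1.2 [[319. 153.]] [array([ 18.,  96., 129.]), array([ 18., 137., 123.]), array([ 18. ,  88.5, 122. ])]
w 1.85 [[319. 108.]] [array([ 18. , 136.5, 146.5]), array([ 18., 135., 135.]), array([ 18. , 136. , 210.5])]
s 0 [[358. 204.]] [array([ 15.5,  29. , 153. ]), array([ 18., 109., 163.]), array([ 14.5,  27. , 144. ])]
s 0.1 [[358. 203.]] [array([ 86.5,   7.5, 189. ]), array([ 18., 107., 179.]), array([ 12.5,  15. , 140.5])]
s 0.3 [[360. 200.]] [array([ 18.5,  34.5, 175. ]), array([ 18.,  48., 171.]), array([ 18. ,  36. , 160.5])]
s 0.6 [[363. 196.]] [array([ 19. ,  34. , 207.5]), array([ 19.,  35., 196.]), array([ 18. ,  53.5, 154.5])]
s 1.2 [[370. 189.]] [array([ 19.,  34., 154.]), array([ 18.,  22., 126.]), array([ 18.5,  24.5, 123.5])]
s 1.85 [[377. 188.]] [array([ 19.,  23., 123.]), array([ 18.,  24., 115.]), array([ 19. ,  22.5, 124. ])]
```

Run:
```python
from h import *
for n,c,b in(("w12",(319,201),(40,20)),("s4",(358,204),(14,12))):
    p=load(n); I=cv2.cvtColor(cv2.imread(f"pics/{n}.png"),cv2.COLOR_BGR2HSV); m=((I[:,:,0]>12)&(I[:,:,0]<24)&(I[:,:,1]>85)).astype(np.uint8)
    x0,y0=c[0]-b[0],c[1]-b[1]; s=m[y0:c[1]+b[1],x0:c[0]+b[0]]
    if n=="w12": print([ (y0+i,int(v)) for i,v in enumerate(s.sum(1))])
    else: print(y0,x0); print("\n".join("".join(".#"[v] for v in r) for r in s))
    print(n,"pred",[proj(p,C0+RX.apply([.0125-.058,y,.148])).round(1).tolist() for y in(-.025,0,.025)])
P=C0+RX.apply([-.0455,0,.172]); print(P.round(4),cmd(P,[180,0,-7]))
```

```text
[(181, 55), (182, 54), (183, 50), (184, 51), (185, 53), (186, 53), (187, 2), (188, 1), (189, 1), (190, 0), (191, 2), (192, 11), (193, 49), (194, 50), (195, 50), (196, 50), (197, 50), (198, 50), (199, 48), (200, 45), (201, 49), (202, 50), (203, 50), (204, 48), (205, 0), (206, 0), (207, 0), (208, 0), (209, 0), (210, 0), (211, 0), (212, 0), (213, 0), (214, 0), (215, 0), (216, 0), (217, 0), (218, 0), (219, 0), (220, 0)]
w12 pred [[[343.6, 201.1]], [[318.8, 201.1]], [[294.1, 201.1]]]
192 344
............................
............................
............................
............................
.............###............
..............##............
..............#.............
..............#.............
..........#####.............
..........####.#............
..........#######...........
...........#######..........
...........#######..........
..........###########.......
........##..##########......
.########...#######...#.....
.##.####...########....#....
..#.###.#.#.#####...........
#.#.#####..######...#.......
#########...#####...........
##########.######...........
##########..#####...........
###########.#####...........
##########.########.........
s4 pred [[[362.5, 207.9]], [[357.8, 204.3]], [[353.3, 200.7]]]
[ 0.5305 -0.0512  0.172 ] (array([-0.0267,  0.0008,  0.1629]), array([0.14, 0.08, 0.01]))
```

```bash
python3 -m pendant '[[-1,[-0.0245,0.001,0.03],[0,0,0]],[-1,[-0.0245,0.001,0.07],[0,0,0]],[-1,[-0.0245,0.001,0.11],[0,0,0]],[-1,[-0.0245,0.001,0.15],[0,0,0]],[-1,[-0.0245,0.001,0.172],[0,0,0]],[-1,[-0.0245,0.001,0.177],[0,0,0]],[-1,[-0.0245,0.001,0.177],[0,0,0]],[-1,[-0.0245,0.001,0.177],[0,0,0]]]'|sed -n 2,4p
python3 -m pendant '[[-1,[0,0,0.001],[0,0,0]],[-1,[0,0,0.002],[0,0,0]],[-1,[0,0,0.002],[0,0,0]]]'|sed -n 2,4p
python3 -m pendant '[[-1,[0,0,0.001],[0,0,0]],[-1,[0,0,0.002],[0,0,0]],[-1,[0,0,0.002],[0,0,0]]]'|sed -n 2,4p
python3 -m pendant '[[-1,[0,0,0.001],[0,0,0]],[-1,[0,0,0.001],[0,0,0]]]'|sed -n 2,4p
```

```text
tool_pos: [0.5324, -0.052, 0.157]
orientation: [179.8, 0.2, -7.0]
force: [-0.3, -0.8, 0.3]
tool_pos: [0.5331, -0.0519, 0.1557]
orientation: [179.8, 0.1, -7.0]
force: [-0.6, 0.0, 0.3]
tool_pos: [0.5334, -0.0519, 0.1545]
orientation: [179.8, 0.0, -7.0]
force: [-2.2, 0.6, 6.3]
tool_pos: [0.5334, -0.0519, 0.1543]
orientation: [179.8, 0.0, -7.0]
force: [-5.3, 1.4, 11.7]
```

The fingers met a firm stop at z = 0.1545 m, exactly the sleeve's height when the bar is closed. I'll retreat and hand in.

```bash
python3 -m pendant '[[-1,[0,0,-0.02],[0,0,0]],[-1,[0,0,-0.06],[0,0,0]],[-1,[0,0,-0.1],[0,0,0]],[-1,[0,0,-0.14],[0,0,0]],[-1,[0,0,-0.16],[0,0,0]],[-1,[0,0,-0.16],[0,0,0]],[-1,[0,0,-0.16],[0,0,0]]]'|sed -n 1,4p
python3 - <<'E'
from lidfit import *
shot("wrist","w13"); p=load("w13"); I=cv2.cvtColor(cv2.imread("pics/w13.png"),cv2.COLOR_BGR2HSV)
m=((I[:,:,0]>12)&(I[:,:,0]<24)&(I[:,:,1]>85)); P=C0+RX.apply([-.043,0,.148]); q=proj(p,P)[0].round().astype(int); r=np.nonzero(m[q[1]-15:q[1]+16,q[0]-20:q[0]+21].sum(1)>35)[0]+q[1]-15; print(q,r)
from plant import workorder
print(workorder.close_job())
E
```

```text
clock: 36.68
tool_pos: [0.5338, -0.0512, 0.3142]
orientation: [179.9, -0.1, -7.0]
force: [-1.1, -0.8, -0.6]
[318 179] [164 165 166 167 168 169 172 173 174 175 176 177 178 179 180 181 182 183
 184 185]
the job is handed in; nothing more can be done
None
```

I handed the job in at about 37 s. The failed jar is on the middle of the plate, both sealed jars are down in the rack with tongues to the front, and the bar is fully closed; the hand-in returned no verdict.

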